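# Load the second slotted mass onto the scale's check post

## Robot

A 6-joint arm with a two-finger parallel gripper is mounted at the origin on the work surface. World frame = base frame: x ahead of the robot, y to its left, z up, the work surface at z = 0. Lengths are in mm, angles in rad, forces in N, time in s.
With the tool pointing down it reaches from about 275 to 1000 mm from the base axis. Payload 8.4 kg.
Tool frame: the origin (TCP) lies between the finger pads; the fingertips stand 11 mm ahead of it and the grasp point (between the pads) lies 8 mm behind it; z points along the fingers, y is the direction in which the jaws open and shut (so a half turn about z gives the same grasp; the last joint's range is limited). The gripper opens to 85 mm and grips with 20 to 120 N. Pads are 22 mm wide; open, the fingers measure 114 mm over their backs; the gripper's body (76 mm by 85 mm) begins 54 mm behind the grasp point. The pads swing forward as they close: fully open they stand 13 mm farther back than shut.
Start: joints at [1.32, 0.353, 1.633, -0, 1.155, -0.002], TCP at [153.899, 605.758, 242.281] pointing down, gripper open.
Joint ranges: [-2.63, 2.63], [-0.92, 2.1], [0.06, 2.66], [-1.3, 4.44], [0, 2.69], [-3.02, 3.02]. Speed limits (rad/s): [2.22, 2.22, 2.79, 3.14, 3.14, 3.14].

## Interface

Orientations are given as [roll, pitch, yaw] about the fixed x, y, z axes, in that order (R = Rz(yaw) Ry(pitch) Rx(roll)).
In Python, from rig import r, eyes gives the robot as it stands. The module is installed in compiled form; this text tells all that it offers.
- The arm moves only by the tool servo_tool, never from a script. Its argument "rows" is a list of rows, each a list of 3 entries, a list of its own where there are three numbers: the shift along the world's x, y, z in cm, then the turn about the world's z in rad, then the finger opening in cm, from 0 to 8.54. A call has 1 to 5 rows; each row shifts and turns the commanded pose from where the row before left it; what a row does not reach is not made up. A row lasts 1/12 s, in which the tool goes at most 41.7 mm and 7.16 degrees, less where a joint would pass 70% of its speed; a pose out of reach is approached as far as the arm can. A call is refused whole if a number of a shift passes 4.17 or a number of a turn 0.125, either way. A call with a gripper value outside its range is refused whole. The fingers move at their own pace and stop on an object; "squeeze" is the grip in N (left out, the last holds). Time passes only in rows, so rows that do not move let the fingers close. It gives the time, the measured TCP pose, the force and the opening at its end, in the units of the state.
- r.sense(): the state, without advancing time (a new reading comes with each control period).
- eyes.grab_frame(name): name is "scene" or "side" or "wrist"; returns a dict with "frame" (384x512x3 uint8, red, green, blue), "depth" (384x512 float32, mm along the optical axis (not along the pixel's ray), 0 where there is no reading), "vertical_fov" (degrees; the focal length in pixels is half the picture's height over the tangent of half this angle, whatever the lens; pixels are square), "cx", "cy" (the principal point, pixels), "camera_from_world" (4x4, takes a point from world to camera coordinates); the wrist camera has in their place "hand_eye" (4x4, takes a point from camera to tool coordinates, whose origin is the TCP and whose axes are the flange's). Camera axes: x right, y down, z forward; pixel columns grow to the right and rows downward; lengths in mm; the calibration is good to about 2 mm. The wrist camera is an equidistant fisheye: a pixel r from the principal point sees the ray r / f radians off the axis. A picture is of the moment at which its call begins: read the wrist's pose just before it.
- r.sign_off(): hands the job in, once; it reports no verdict.
The state is a dict: "clock": time; "qpos": joint angles; "qvel": joint speeds; "joint_efforts": joint torques, N m; "eef_pos": TCP position; "tcp_rot": TCP orientation; "contact_force": force on the tool from outside, world axes, zero at the start; "wrist_torque": the same for the moment, N m; "opening": opening from 0.0 (shut) to 1.0 (fully open).
Only numpy, scipy, OpenCV 4.12 (cv2) and the standard library are available. Lean on these libraries where they do the work, as an engineer would, in place of code of your own. Each camera call takes 0.05 s, during which the arm holds its last target.

## Task

The classroom spring scale is being checked before the meteorite samples are weighed on it. Take the thick loose slotted mass, slide it gently sideways onto the scale's flat post, under the knob, and lower it until it rests flat on the mass already there. Only then turn it about the post until its slot points to the side opposite the slot of the mass below, let go and leave everything else as it was.

Things in the scene. Friction and masses are not known exactly. Their poses are not given: they have to be found in the camera images.
- mass: the thick slotted mass: plain steel disc 50 mm across, 14 mm thick, 0.14 to 0.28 kg; round centre hole 15 mm, one slot 7 mm wide from the hole out to the rim. Lies flat on one of two fixed wooden rests (which one varies; 32 mm across, 16 mm high). Origin: centre of its underside; z up, x from the centre along the slot to its open end. Hold it across the rim, square to the slot
- mass_slot (a point): outer end of the thick mass's slot: 25 mm from its centre along its x axis, at the upper face. A slot passes the blade only edge on, along the flange's x axis (from either side), within 1 mm of the middle; with the blade in its 15 mm hole the mass can turn. When the end of the hole meets the blade's edge, the mass is 1.5 mm past the blade's middle; square to that it has 3.5 mm of play either way
- thin_mass: a thinner slotted mass, not wanted, on the other rest: same steel disc, hole and slot but 7 mm thick. Origin and axes likewise
- scale: grey spring scale, a box 150 x 150 x 62 mm high, fixed to the table. Origin: centre of the underside. Above its middle a round flange (42 mm) carries the post. Flange, post and the mass on it sink together on a spring, 0.8 N per mm, at most 8 mm; at first they are at the top of their travel, and the thick mass sinks them by about 1 to 3.5 mm. Sideways the post is rigid. The knob's top is 132 mm above the table
- flange (a point): middle of the flange's upper face, 80 mm above the table at the start; z up. Near it stands the post: an upright flat steel blade with rounded edges, 12 mm wide along this x axis, 5 mm thick along y, 42 mm tall, with a round knob (30 mm across, 10 mm high) on top. The post is clamped off the middle by up to 5 mm along x and 6 mm along y, differently each time: see or feel where it is
- low_top (a point): centre of the upper face of the mass already around the post, 12 mm above the flange's face, with 30 mm of blade free above it: steel disc, 50 mm across, 12 mm thick, hole 26 mm, slot 7 mm wide; centred on the flange, not on the post. z up, x from the centre to the open end of its slot, which points within 20 degrees of the flange's +y. About 0.06 N m turns it
- low_slot (a point): outer end of that lower mass's slot, 25 mm from its centre, at the upper face
- sample_box: grey open sample box with a rock in it, 90 x 75 mm, 30 mm high, bystander. Origin: centre of the underside
- magnifier: hand magnifier lying flat, round lens 68 mm across, handle of 85 mm to its -x side, 10 mm high, bystander. Origin: under the lens centre
Things that resemble listed ones, but are neither listed nor needed, are in the scene too. What is shaped like the mass but black or red is not meant.

How it is judged:
By the outcome, as a careful person would: the job done as asked, in the order asked, and still so for the second after the job is handed in, with the robot touching nothing.
It also fails if it takes over 72 s, if anything falls off the work surface, if the arm or the gripper's body presses on something with over 40 N, if the wrist force passes 120 N, or if a joint passes its speed limit or range.

## Working session

There is one attempt and no reset: what is moved stays moved. The work goes in short steps, Python scripts to look and compute and a tool call to move; the robot and the scene stay as the last step left them, time stands still between calls to the robot, and variables do not carry over. Pictures are saved under pics/ and viewed, and the job is handed in when it is done.

Besides the shell and the picture viewer there is one more tool, called as a command line: name --argument value ..., lists and objects as JSON in quotes. servo_tool: Moves the arm, as the interface text tells. Its arguments: {"type":"object","properties":{"rows":{"type":"array"},"squeeze":{"type":"number"}},"required":["rows"]}

```bash
mkdir -p pics
cat > h.py <<'E'
import numpy as np,cv2,pickle
from rig import r,eyes
def grab(n,tag):
    s=r.sense(); d=eyes.grab_frame(n); d['s']=s
    cv2.imwrite(f'pics/{tag}.png',cv2.cvtColor(d['frame'],cv2.COLOR_RGB2BGR)); pickle.dump(d,open(f'pics/{tag}.pkl','wb')); return d
def f_of(d): return d['frame'].shape[0]/2/np.tan(np.radians(d['vertical_fov'])/2)
def ray(d,u,v):
    f=f_of(d); x=(u-d['cx']);y=(v-d['cy'])
    if 'hand_eye' in d:
        from scipy.spatial.transform import Rotation as R
        rr=np.hypot(x,y)+1e-9;t=rr/f
        c=np.array([x/rr*np.sin(t),y/rr*np.sin(t),np.cos(t)])
        H=np.array(d['hand_eye']);T=np.eye(4);T[:3,:3]=R.from_euler('xyz',d['s']['tcp_rot']).as_matrix();T[:3,3]=d['s']['eef_pos']
        M=T@H
    else:
        c=np.array([x/f,y/f,1.]); M=np.linalg.inv(np.array(d['camera_from_world']))
    return M[:3,3],M[:3,:3]@c
def onz(d,u,v,z):
    o,k=ray(d,u,v); return o+k*(z-o[2])/k[2]
def load(tag): return pickle.load(open(f'pics/{tag}.pkl','rb'))
def dpt(d,u,v):
    o,k=ray(d,u,v)
    return o+k*d['depth'][int(v),int(u)]  # pinhole only
E
python3 - <<'E'
from h import *
for n in ['scene','side','wrist']:
    d=grab(n,n+'0'); print(n,d['vertical_fov'],d['cx'],d['cy'],d.get('hand_eye'),d.get('camera_from_world'))
print(r.sense())
E
```

```text
scene 56.221532002016524 257.70243165329475 186.0737671838887 None [[ 1.16569990e-01  9.93165637e-01  5.78404710e-03 -5.40229013e+01]
 [ 7.67696557e-01 -8.64082804e-02 -6.34961105e-01 -3.74697130e+02]
 [-6.30121761e-01  7.84578025e-02 -7.72522453e-01  1.10998315e+03]
 [ 0.00000000e+00  0.00000000e+00  0.00000000e+00  1.00000000e+00]]
side 47.57598362467469 254.86250743174259 193.59032815972 None [[ 7.58036469e-01 -6.52105934e-01 -1.17712691e-02 -4.37393133e+02]
 [-4.49549255e-01 -5.09329455e-01 -7.33818080e-01  3.05618447e+02]
 [ 4.72531670e-01  5.61552631e-01 -6.79244038e-01  7.46614781e+02]
 [ 0.00000000e+00  0.00000000e+00  0.00000000e+00  1.00000000e+00]]
wrist 65.70646984690485 257.05759358111925 189.08933436463496 [[-1.92064098e-05 -9.58408223e-01 -2.85400907e-01  7.26285992e+01]
 [ 9.99997837e-01  5.75200737e-04 -1.99888462e-03  8.41288688e-01]
 [ 2.07991027e-03 -2.85400328e-01  9.58406139e-01 -1.31359536e+02]
 [ 0.00000000e+00  0.00000000e+00  0.00000000e+00  1.00000000e+00]] None
{'clock': 0.15, 'qpos': array([ 1.31958299e+00,  3.53476342e-01,  1.63394333e+00, -6.86258598e-06,
        1.15519909e+00, -2.39131414e-03]), 'qvel': array([ 0.00035711, -0.00187136, -0.00218744, -0.000903  ,  0.00159447,
        0.00048629]), 'joint_efforts': array([ 1.51228005e-04, -6.05638361e+01, -3.42342925e+01,  1.46367101e-04,
        5.99180523e-03, -6.46606259e-05]), 'eef_pos': array([153.82627194, 605.42354934, 241.7506243 ]), 'tcp_rot': array([-3.14056653e+00,  3.82179834e-06,  2.89277341e+00]), 'contact_force': array([0.30570445, 0.28552435, 1.09904853]), 'wrist_torque': array([0.00646896, 0.02564996, 0.04365353]), 'opening': 1.0006463194817046}
```

View pics/scene0.png

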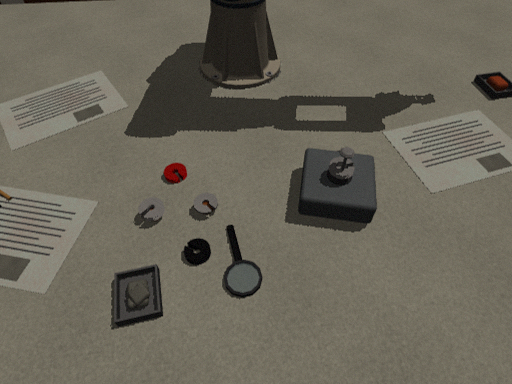

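View pics/side0.png

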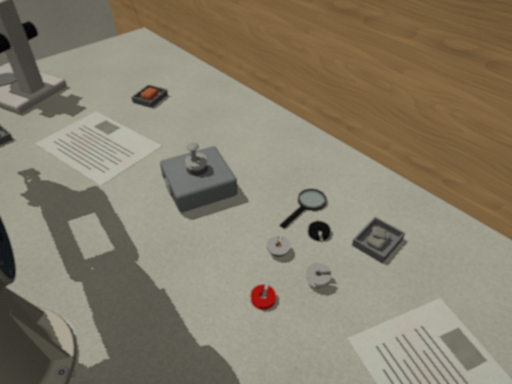

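View pics/wrist0.png

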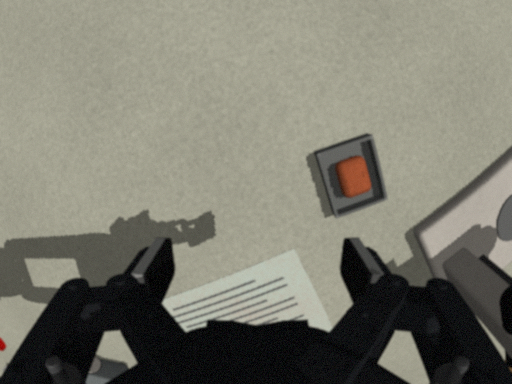

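The scene view shows steel discs near (150,211) and (206,204), the scale at (340,185), and red and black decoys. I'll zoom in to measure them.

Run:
```python
from h import *
a=load('scene0')['frame'];b=load('side0')['frame']
def crop(im,x,y,w,h,s): return cv2.resize(im[y:y+h,x:x+w],None,fx=s,fy=s,interpolation=cv2.INTER_CUBIC)
A=np.vstack([np.hstack([crop(a,130,185,48,45,8),crop(a,182,180,48,45,8)]),np.hstack([crop(b,295,253,48,30,8),crop(b,258,228,48,30,8)])])
cv2.imwrite('pics/z1.png',A[:,:,::-1])
B=np.hstack([crop(a,295,140,90,85,4.4),crop(b,155,135,90,85,4.4)])
cv2.imwrite('pics/z2.png',B[:,:,::-1])
for t,uv in (('scene0',[(150,206),(206,199),(341,170),(346,152)]),('side0',[(319,270),(278,243),(195,162),(193,147)])):
    d=load(t)
    for u,v in uv: print(t,u,v,dpt(d,u,v).round(1))
```

```text
scene0 150 206 [ 534.4 -230.9   23.1]
scene0 206 199 [ 528.3 -116.5   22. ]
scene0 341 170 [530.4 161.1  80.4]
scene0 346 152 [529.8 161.5 131.1]
side0 319 270 [ 551.3 -224.9   29. ]
side0 278 243 [ 546.  -112.2   16. ]
side0 195 162 [524.2 151.5  90.7]
side0 193 147 [527.6 157.2 129.4]
```

View pics/z1.png

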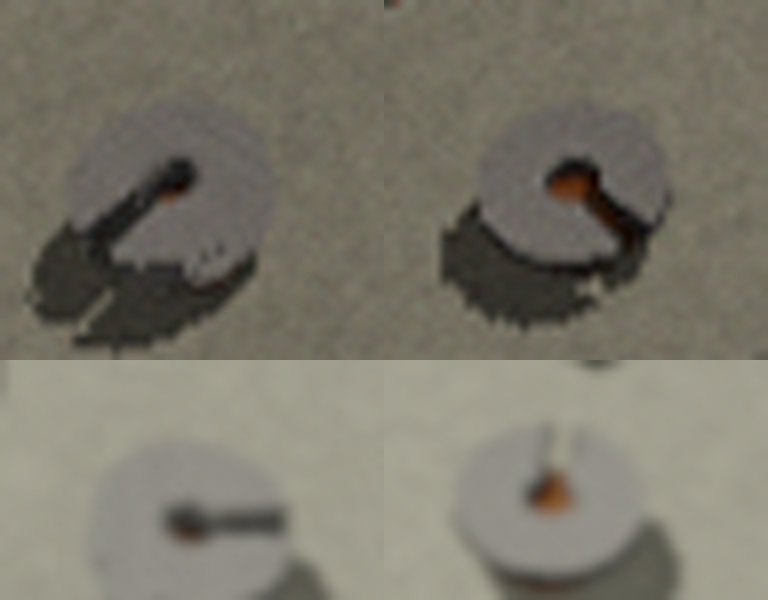

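View pics/z2.png

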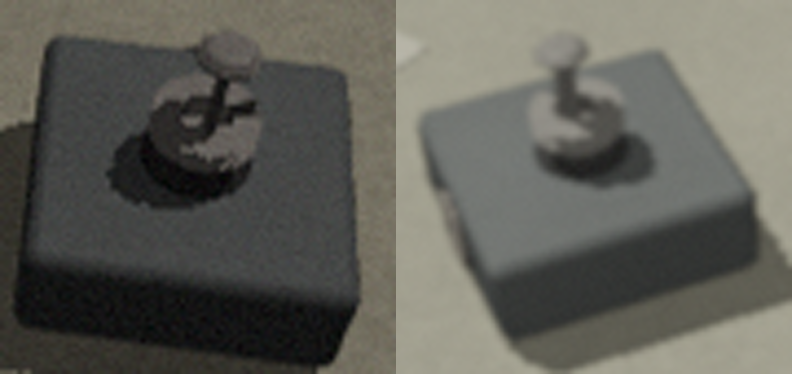

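servo_tool --rows '[[[2.7,-3.0,0],0,8.5],[[2.8,-3.0,0],0,8.5],[[2.8,-3.0,0],0,8.5],[[2.8,-3.0,0],0,8.5],[[2.8,-3.0,0],0,8.5]]'

```text
clock: 0.57
eef_pos: [293.6, 454.1, 242.1]
tcp_rot: [-3.141, -0.0, 2.893]
contact_force: [0.0, 1.0, -0.1]
opening: 0.991
```

servo_tool --rows '[[[2.7,-3.0,0],0,8.5],[[2.8,-3.0,0],0,8.5],[[2.8,-3.0,0],0,8.5],[[2.8,-3.0,0],0,8.5],[[2.8,-3.0,0],0,8.5]]'

```text
clock: 0.98
eef_pos: [432.8, 304.0, 242.3]
tcp_rot: [3.142, -0.0, 2.893]
contact_force: [1.3, 0.1, 0.9]
opening: 0.993
```

servo_tool --rows '[[[2.7,-3.0,0],0,8.5],[[2.8,-3.0,0],0,8.5],[[2.8,-3.0,0],0,8.5],[[2.8,-3.0,0],0,8.5],[[2.8,-3.0,0],0,8.5]]'

```text
clock: 1.4
eef_pos: [571.9, 153.9, 242.2]
tcp_rot: [-3.142, -0.0, 2.893]
contact_force: [0.3, -0.2, -0.5]
opening: 0.991
```

servo_tool --rows '[[[0,0,0],0,8.5],[[0,0,0],0,8.5]]'

```text
clock: 1.57
eef_pos: [571.9, 153.9, 241.8]
tcp_rot: [-3.141, -0.0, 2.889]
contact_force: [-0.4, 0.5, 0.6]
opening: 0.996
```

Run:
```python
from h import *
d=grab('wrist','w1'); print(d['s']['eef_pos'],d['s']['tcp_rot'],d['s']['qpos'],d['s']['clock'])
```

```text
[571.91843946 153.89307201 241.80115716] [-3.14129733e+00 -4.63713721e-04  2.88928555e+00] [ 2.60340285e-01  3.03248337e-01  1.70567245e+00 -3.30264046e-05
  1.13322082e+00 -1.05813501e+00] 1.5667
```

View pics/w1.png

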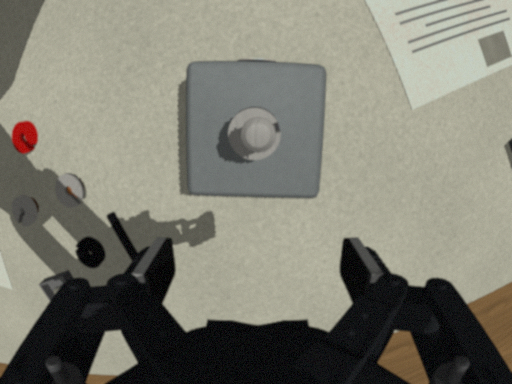

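Run:
```python
from h import *
d=load('w1');im=d['frame']
c=cv2.resize(im[92:172,212:302],None,fx=8,fy=8,interpolation=cv2.INTER_CUBIC)
c=np.clip(c.astype(float)*1.6,0,255).astype(np.uint8)
for i in range(0,90,10): cv2.putText(c,str(212+i),(i*8,10),0,.35,(255,255,0)); 
for i in range(0,80,10): cv2.putText(c,str(92+i),(0,i*8+10),0,.35,(255,255,0))
cv2.imwrite('pics/z3.png',c[:,:,::-1])
# box top edges: blue-ish grey mask
f=im.astype(int)
m=((f[:,:,2]-f[:,:,0])>6).astype(np.uint8)
m=cv2.morphologyEx(m,cv2.MORPH_OPEN,np.ones((5,5)))
cs,_=cv2.findContours(m,0,2)
for q in cs:
    if cv2.contourArea(q)>5000:
        h=cv2.convexHull(q)[:,0].astype(float)
        P=np.array([onz(d,u,v,62)[:2] for u,v in h])
        R=cv2.minAreaRect(P.astype(np.float32)); print(cv2.boundingRect(q),R)
```

```text
(no output)
```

View pics/z3.png

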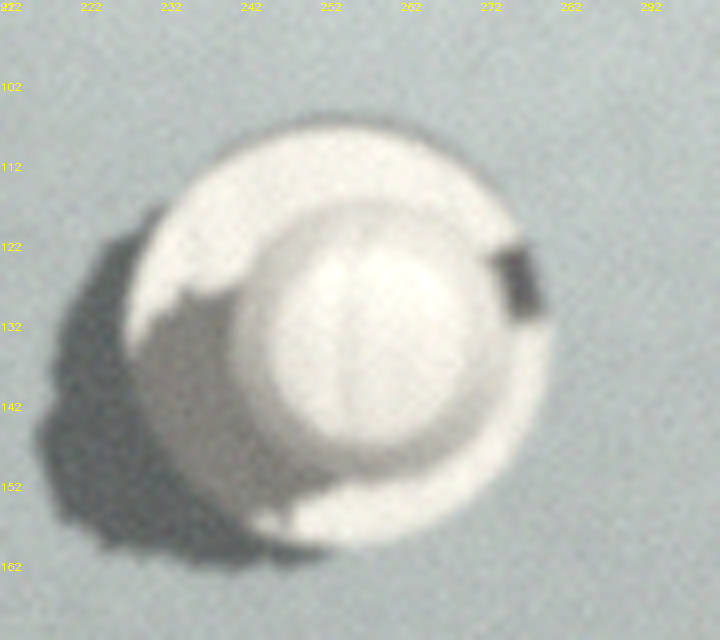

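Run:
```python
from h import *
d=load('w1');im=d['frame']
print(im[80,200],im[80,360],im[112,250],im[134,258],im[140,236],im[150,226])
f=im.astype(int)
m=((f[:,:,0]-f[:,:,2])<-2)&(f.sum(2)>150)
m=cv2.morphologyEx(m.astype(np.uint8),cv2.MORPH_OPEN,np.ones((5,5)))
cs,_=cv2.findContours(m,0,2); q=max(cs,key=cv2.contourArea)
print(cv2.boundingRect(q))
h=cv2.convexHull(q)[:,0].astype(float)
P=np.array([onz(d,u,v,62)[:2] for u,v in h]); print(cv2.minAreaRect(P.astype(np.float32)))
# low mass rim: bright-warm
def pol(cx,cy,z,rad,ang0=0):
    pass
m2=((f[:,:,0]-f[:,:,2])>=-1)&(f.sum(2)>250); m2[:, :215]=0;m2[:,300:]=0;m2[:95]=0;m2[175:]=0
m2=cv2.morphologyEx(m2.astype(np.uint8),cv2.MORPH_OPEN,np.ones((2,2)))
cs,_=cv2.findContours(m2,0,2); q=max(cs,key=cv2.contourArea)
h=cv2.convexHull(q)[:,0].astype(float)
P=np.array([onz(d,u,v,92)[:2] for u,v in h])
from scipy.optimize import least_squares
fit=lambda P:least_squares(lambda p:np.hypot(*(P-p[:2]).T)-p[2],[*P.mean(0),25],loss='soft_l1').x
print(cv2.boundingRect(q),'low',fit(P))
for u,v in ((276.5,127),(258,134)):
    print(onz(d,u,v,92),onz(d,u,v,127))
```

```text
[117 123 120] [177 177 159] [154 151 144] [153 150 144] [80 77 75] [63 63 64]
(259, 167, 5, 5)
((570.56494140625, 158.75453186035156), (4.29592752456665, 4.400903701782227), 75.6330795288086)
(228, 107, 55, 55) low [529.93862025 163.31201174  26.082288  ]
[528.05919493 184.35368111  92.        ] [524.79885291 182.9232749  127.        ]
[530.25347784 165.77275519  92.        ] [526.7200145  166.65510776 127.        ]
```

Run:
```python
from h import *
from scipy.optimize import least_squares
fit=lambda P:least_squares(lambda p:np.hypot(*(P-p[:2]).T)-p[2],[*P.mean(0),25],loss='soft_l1').x
d=load('w1');im=d['frame'];f=cv2.GaussianBlur(im,(0,0),1).astype(int)
m=(((f[:,:,0]-f[:,:,2])<3)&(f.sum(2)>200)).astype(np.uint8); m[:,:180]=0;m[:,340:]=0;m[:50]=0;m[210:]=0
m=cv2.morphologyEx(m,cv2.MORPH_OPEN,np.ones((5,5)))
cs,_=cv2.findContours(m,0,2); q=max(cs,key=cv2.contourArea)
print(cv2.boundingRect(q))
P=np.array([onz(d,u,v,60)[:2] for u,v in q[:,0].astype(float)]); R=cv2.minAreaRect(P.astype(np.float32));print(R)
# line fits per side
c=P.mean(0)
for k in range(4):
    a=np.radians(R[2])+k*np.pi/2; n=np.array([np.cos(a),np.sin(a)]);t=np.array([-n[1],n[0]])
    s=(P-np.array(R[0]))@n; w=(P-np.array(R[0]))@t
    M=(s>60)&(abs(w)<55); 
    vx,vy,x0,y0=cv2.fitLine(P[M].astype(np.float32),cv2.DIST_HUBER,0,.01,.01).ravel()
    print(k,M.sum(),np.degrees(np.arctan2(vy,vx))%180, ((np.array([x0,y0])-np.array(R[0]))@n).round(1))
```

```text
(186, 60, 139, 137)
((527.21923828125, 162.15652465820312), (145.42991638183594, 146.4584197998047), 74.05174255371094)
0 12 163.65645 71.9
1 14 72.24182 71.2
2 10 164.04132 72.1
3 5 74.36903 72.7
```

```bash
cat >> h.py <<'E'
def boxyaw(d,z=60,win=(180,340,50,210)):
    im=d['frame'];f=cv2.GaussianBlur(im,(0,0),1).astype(int)
    m=(((f[:,:,0]-f[:,:,2])<3)&(f.sum(2)>200)).astype(np.uint8); m[:,:win[0]]=0;m[:,win[1]:]=0;m[:win[2]]=0;m[win[3]:]=0
    m=cv2.morphologyEx(m,cv2.MORPH_OPEN,np.ones((5,5)))
    cs,_=cv2.findContours(m,0,1); q=max(cs,key=cv2.contourArea)
    P=np.array([onz(d,u,v,z)[:2] for u,v in q[:,0].astype(float)]); R=cv2.minAreaRect(P.astype(np.float32));print(R)
    for k in range(4):
        a=np.radians(R[2])+k*np.pi/2; n=np.array([np.cos(a),np.sin(a)]);t=np.array([-n[1],n[0]])
        s=(P-np.array(R[0]))@n; w=(P-np.array(R[0]))@t
        M=(s>62)&(abs(w)<55)
        vx,vy,x0,y0=cv2.fitLine(P[M].astype(np.float32),cv2.DIST_HUBER,0,.01,.01).ravel()
        print(k,M.sum(),round(np.degrees(np.arctan2(vy,vx))%180,2), ((np.array([x0,y0])-np.array(R[0]))@n).round(1))
E
python3 - <<'E'
from h import *
d=load('w1'); boxyaw(d)
# thick mass in scene/side, rays at z=30
a=load('scene0');b=load('side0')
# zoom coords: scene crop origin (130,185) x8 ; side crop (295,253) x8 starts at row 360
for nm,dd,pts in (('scene',a,[(173,178),(103,240),(73,190),(276,190),(172,98)]),):
    for x,y in pts: print(nm,onz(dd,130+x/8,185+y/8,30).round(1))
for x,y in [(186,520),(280,520),(90,520),(290,500)]: print('side',onz(b,295+x/8,253+(y-360)/8,30).round(1))
E
```

```text
((527.21923828125, 162.15652465820312), (145.42991638183594, 146.4584197998047), 74.05174255371094)
0 101 163.93 72.0
1 106 73.79 70.7
2 100 163.71 71.9
3 98 74.11 72.7
scene [ 543.3 -225.5   30. ]
scene [ 560.6 -241.5   30. ]
scene [ 544.2 -250.2   30. ]
scene [ 550.  -199.5   30. ]
scene [ 517.4 -227.5   30. ]
side [ 544.2 -229.4   30. ]
side [ 561.5 -244.5   30. ]
side [ 526.5 -213.9   30. ]
side [ 567.9 -242.1   30. ]
```

servo_tool --rows '[[[0,-4.1,0],-0.048,8.5],[[0,-4.1,0],-0.048,8.5],[[0,-4.1,0],-0.048,8.5],[[0,-4.1,0],-0.048,8.5],[[0,-4.1,0],-0.048,8.5]]'

```text
clock: 2.03
eef_pos: [570.0, -49.3, 242.3]
tcp_rot: [3.141, -0.0, 2.653]
contact_force: [0.5, -0.2, 0.0]
opening: 0.997
```

servo_tool --rows '[[[0,-4.0,-1],-0.048,8.5],[[0,-4.0,-1],-0.048,8.5],[[0,-4.0,-1],-0.048,8.5],[[0,-4.0,-1],-0.048,8.5],[[0,-4.0,-1],-0.048,8.5]]'

```text
clock: 2.45
eef_pos: [570.6, -249.3, 192.0]
tcp_rot: [3.141, -0.0, 2.412]
contact_force: [1.7, -0.1, -1.0]
opening: 0.996
```

servo_tool --rows '[[[0,0,0],0,7],[[0,0,0],0,7]]'

```text
clock: 2.62
eef_pos: [570.2, -249.5, 191.4]
tcp_rot: [-3.141, -0.002, 2.411]
contact_force: [0.6, -0.5, 0.3]
opening: 0.822
```

Run:
```python
from h import *
d=grab('wrist','w2'); print(d['s']['eef_pos'],d['s']['tcp_rot'],d['s']['qpos'],d['s']['clock'])
```

```text
[ 570.17030455 -249.46209918  191.3577592 ] [-3.14129325e+00 -1.86149473e-03  2.41116001e+00] [-4.14995270e-01  4.00352616e-01  1.68481461e+00  3.36039958e-04
  1.05828798e+00 -1.25552428e+00] 2.6167
```

View pics/w2.png

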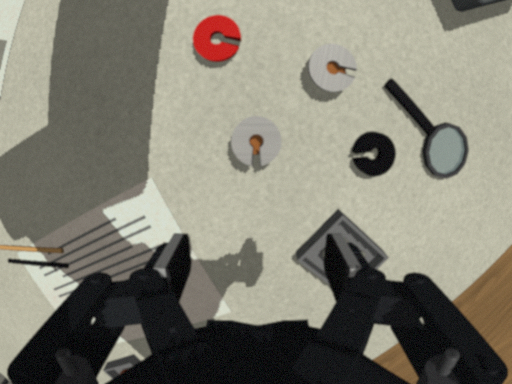

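Run:
```python
from h import *
from scipy.optimize import least_squares
fit=lambda P:least_squares(lambda p:np.hypot(*(P-p[:2]).T)-p[2],[*P.mean(0),25],loss='soft_l1').x
a=load('scene0');b=load('side0')
for d,uvs in ((a,[(160,208),(216,199)]),(b,[(310,276),(272,247)])):
    for u,v in uvs: print([round(dpt(d,u+i,v+j)[2],1) for i in(-1,0,1) for j in (-1,0,1)])
d=load('w2');im=d['frame']
c=cv2.resize(im[105:185,212:302],None,fx=8,fy=8,interpolation=cv2.INTER_CUBIC)
for i in range(0,90,10): cv2.putText(c,str(212+i),(i*8,10),0,.35,(255,255,0)); 
for i in range(0,80,10): cv2.putText(c,str(105+i),(0,i*8+10),0,.35,(255,255,0))
cv2.imwrite('pics/z4.png',c[:,:,::-1])
print(im[130,245],im[110,225],im[145,240],im[165,270])
f=cv2.GaussianBlur(im,(0,0),.7).astype(int)
m=(((f[:,:,0]-f[:,:,2])<11)&(f.sum(2)>330)).astype(np.uint8);m[:,:222]=0;m[:,292:]=0;m[:110]=0;m[175:]=0
m=cv2.morphologyEx(m,cv2.MORPH_OPEN,np.ones((5,5)))
cs,_=cv2.findContours(m,0,1);q=max(cs,key=cv2.contourArea);h=cv2.convexHull(q)[:,0].astype(float)
for z in (30,23):
  print(z,cv2.boundingRect(q),fit(np.array([onz(d,u,v,z)[:2] for u,v in h])))
```

```text
[np.float64(29.9), np.float64(28.8), np.float64(30.4), np.float64(29.7), np.float64(30.4), np.float64(30.6), np.float64(29.2), np.float64(28.6), np.float64(28.8)]
[np.float64(22.4), np.float64(22.6), np.float64(23.2), np.float64(24.6), np.float64(22.3), np.float64(22.9), np.float64(-0.0), np.float64(-0.3), np.float64(0.5)]
[np.float64(30.6), np.float64(31.2), np.float64(31.4), np.float64(32.0), np.float64(31.5), np.float64(30.6), np.float64(30.8), np.float64(30.6), np.float64(28.7)]
[np.float64(25.6), np.float64(24.3), np.float64(24.3), np.float64(23.5), np.float64(23.6), np.float64(23.3), np.float64(26.2), np.float64(25.6), np.float64(23.2)]
[163 163 158] [181 179 161] [166 164 157] [181 179 161]
30 (232, 117, 48, 48) [ 543.37766376 -227.74199303   24.46467532]
23 (232, 117, 48, 48) [ 544.01890672 -228.39896442   25.05064025]
```

View pics/z4.png

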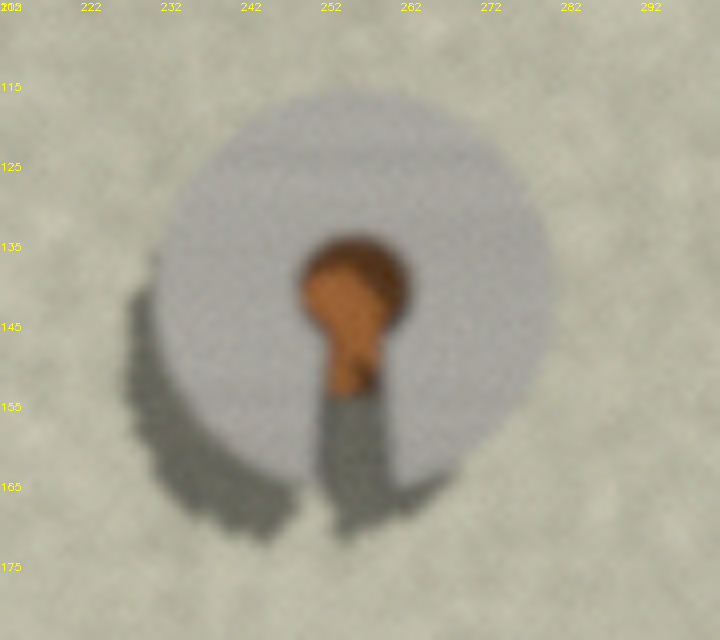

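Run:
```python
from h import *
d=load('w2')
p=onz(d,256.3,140.3,30);q=onz(d,256.2,165,30)
print(p,q,np.degrees(np.arctan2(*(q-p)[1::-1])), np.degrees(d['s']['tcp_rot'][2])-180, np.hypot(*(q-p)[:2]))
yw=d['s']['tcp_rot'][2]; x=np.array([np.cos(yw),np.sin(yw)]);y=np.array([np.sin(yw),-np.cos(yw)])
for c in (p[:2],np.array([543.38,-227.74])):
  v=c-d['s']['eef_pos'][:2]; print(v@x,v@y)
```

```text
[ 542.85086264 -225.78967991   30.        ] [ 561.41742481 -242.57291823   30.        ] -42.111995521990934 -41.850707843975556 25.027870853772896
36.14391276021236 -0.5940629532302483
34.44852794123004 -1.693792521627715
```

servo_tool --rows '[[[-0.9,0.74,-2.5],0,5.9],[[-0.9,0.74,-2.5],0,5.9],[[-0.9,0.75,-2.5],0,5.9],[[0,0,-2.5],0,5.9],[[0,0,-2.0],0,5.9]]'

```text
clock: 3.08
eef_pos: [543.3, -223.8, 71.4]
tcp_rot: [3.142, -0.001, 2.416]
contact_force: [0.8, 0.2, 0.1]
opening: 0.69
```

servo_tool --rows '[[[0,0,0],0,5.9],[[0,0,0],0,5.9]]'

```text
clock: 3.25
eef_pos: [543.8, -224.9, 72.3]
tcp_rot: [-3.141, -0.002, 2.415]
contact_force: [0.5, -0.2, 1.2]
opening: 0.692
```

Run:
```python
from h import *
d=grab('wrist','w3'); print(d['s']['eef_pos'],d['s']['tcp_rot'],d['s']['clock'])
grab('side','s3')
im=cv2.imread('pics/w3.png');im2=cv2.imread('pics/s3.png')[200:340,230:410]
cv2.imwrite('pics/z5.png',cv2.resize(im2,None,fx=4,fy=4,interpolation=cv2.INTER_CUBIC))
```

```text
[ 543.77635456 -224.8858965    72.2756782 ] [-3.14128096e+00 -1.69361896e-03  2.41523367e+00] 3.25
```

View pics/w3.png

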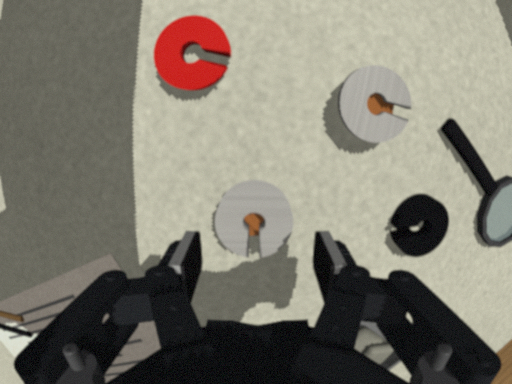

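View pics/z5.png

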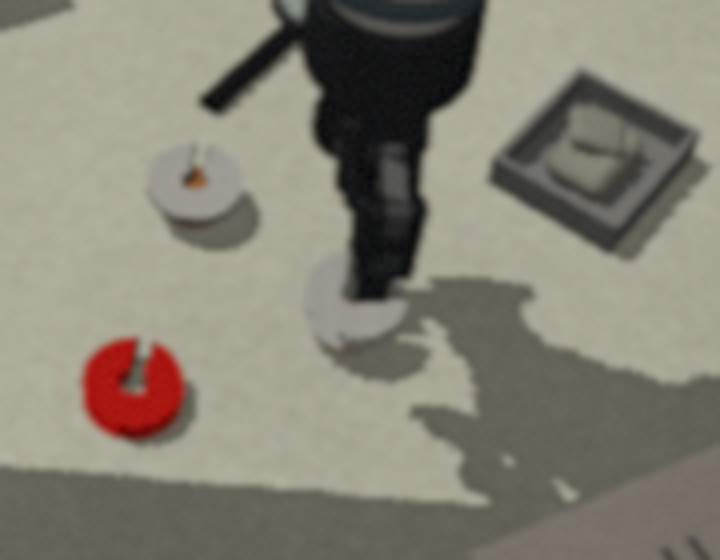

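```bash
cat >> h.py <<'E'
from scipy.optimize import least_squares
fit=lambda P:least_squares(lambda p:np.hypot(*(P-p[:2]).T)-p[2],[*P.mean(0),25],loss='soft_l1').x
def totool(s,p):
    yw=s['tcp_rot'][2]; x=np.array([np.cos(yw),np.sin(yw)]);y=np.array([np.sin(yw),-np.cos(yw)])
    v=np.array(p)[:2]-s['eef_pos'][:2]; return np.array([v@x,v@y])
E
python3 - <<'E'
from h import *
d=load('w3');im=d['frame'];f=cv2.GaussianBlur(im,(0,0),.7).astype(int)
m=(((f[:,:,0]-f[:,:,2])<11)&(f.sum(2)>330)).astype(np.uint8);m[:,:206]=0;m[:,300:]=0;m[:170]=0;m[256:]=0
m=cv2.morphologyEx(m,cv2.MORPH_OPEN,np.ones((5,5)))
cs,_=cv2.findContours(m,0,1);q=max(cs,key=cv2.contourArea);h=cv2.convexHull(q)[:,0].astype(float)
h=h[(h[:,1]<250)]
c=fit(np.array([onz(d,u,v,30)[:2] for u,v in h]));print(cv2.boundingRect(q),c,totool(d['s'],c))
p=onz(d,254.2,217.5,30);print(p,totool(d['s'],p))
E
```

```text
(215, 181, 77, 75) [ 542.02934605 -226.37964018   25.1158598 ] [ 0.31398636 -2.27699835]
[ 540.96658311 -224.23301463   30.        ] [ 2.53419104 -1.37802252]
```

servo_tool --rows '[[[-0.19,-0.06,-1.0],0,5.9],[[0,0,-2.0],0,5.9],[[0,0,-1.2],0,5.9],[[0,0,0],0,5.9],[[0,0,0],0,5.9]]'

```text
clock: 3.77
eef_pos: [541.6, -227.4, 29.9]
tcp_rot: [-3.141, -0.001, 2.413]
contact_force: [0.7, -0.3, 0.3]
opening: 0.691
```

servo_tool --rows '[[[0,0,-0.6],0,5.9],[[0,0,-0.6],0,5.9],[[0,0,-0.3],0,5.9],[[0,0,0],0,5.9]]'

```text
clock: 4.1
eef_pos: [541.7, -227.4, 14.7]
tcp_rot: [-3.141, -0.001, 2.413]
contact_force: [0.3, 0.6, -0.1]
opening: 0.694
```

servo_tool --rows '[[[0,0,-0.2],0,5.9],[[0,0,-0.1],0,5.9],[[0,0,0],0,5.9]]'

```text
clock: 4.35
eef_pos: [542.0, -227.5, 12.2]
tcp_rot: [-3.142, -0.0, 2.413]
contact_force: [-0.0, 0.5, -0.2]
opening: 0.69
```

servo_tool --rows '[[[0,0,-0.15],0,5.9],[[0,0,0],0,5.9]]'

```text
clock: 4.52
eef_pos: [542.0, -227.5, 10.7]
tcp_rot: [-3.142, 0.0, 2.413]
contact_force: [0.2, 0.0, 0.3]
opening: 0.694
```

servo_tool --rows '[[[0,0,-0.15],0,5.9],[[0,0,0],0,5.9]]'

```text
clock: 4.68
eef_pos: [541.9, -227.5, 9.1]
tcp_rot: [-3.142, -0.0, 2.413]
contact_force: [-0.2, 0.2, -0.8]
opening: 0.69
```

servo_tool --rows '[[[0,0,-0.15],0,5.9],[[0,0,0],0,5.9]]'

```text
clock: 4.85
eef_pos: [541.9, -227.5, 7.6]
tcp_rot: [-3.142, -0.0, 2.413]
contact_force: [0.4, 0.1, -0.3]
opening: 0.691
```

servo_tool --rows '[[[0,0,-0.1],0,5.9],[[0,0,0],0,5.9]]'

```text
clock: 5.02
eef_pos: [541.9, -227.5, 6.6]
tcp_rot: [-3.142, -0.0, 2.413]
contact_force: [-0.3, -0.2, -0.5]
opening: 0.691
```

servo_tool --rows '[[[0,0,-0.1],0,5.9],[[0,0,0],0,5.9]]'

```text
clock: 5.18
eef_pos: [542.1, -227.6, 6.2]
tcp_rot: [3.142, 0.0, 2.413]
contact_force: [-0.8, 1.5, 6.5]
opening: 0.695
```

servo_tool --rows '[[[0,0,-0.1],0,5.9],[[0,0,0],0,5.9]]'

```text
clock: 5.35
eef_pos: [542.1, -227.6, 6.2]
tcp_rot: [3.142, 0.0, 2.413]
contact_force: [-5.2, 2.2, 18.3]
opening: 0.688
```

servo_tool --rows '[[[0,0,1.1],0,5.9],[[0,0,1.0],0,5.9],[[0,0,0],0,5.9],[[0,0,0],0,5.5]]'

```text
clock: 5.68
eef_pos: [542.7, -227.8, 26.6]
tcp_rot: [3.141, 0.002, 2.413]
contact_force: [0.2, -0.3, 0.1]
opening: 0.645
```

servo_tool --rows '[[[0,0,0],0,5.2],[[0,0,0],0,5.0],[[0,0,0],0,4.8],[[0,0,0],0,4.6],[[0,0,0],0,4.5]]' --squeeze 45

```text
clock: 6.1
eef_pos: [542.3, -227.5, 26.2]
tcp_rot: [3.141, 0.0, 2.413]
contact_force: [-1.3, 2.1, 10.7]
opening: 0.565
```

servo_tool --rows '[[[0,0,0],0,4.5],[[0,0,0],0,4.5],[[0,0,0],0,4.5]]'

```text
clock: 6.35
eef_pos: [542.3, -227.5, 26.2]
tcp_rot: [3.141, 0.0, 2.413]
contact_force: [-1.9, 1.5, 11.3]
opening: 0.568
```

Run:
```python
from h import *
d=grab('wrist','w4'); print(d['s'])
```

```text
{'clock': 6.35, 'qpos': array([-3.99840512e-01,  5.75961090e-01,  1.85389226e+00,  3.32202970e-04,
        7.11354827e-01, -1.24201037e+00]), 'qvel': array([ 0.00028734, -0.00027409, -0.00155732, -0.00085814,  0.00149073,
        0.00199509]), 'joint_efforts': array([-8.09569806e-01, -5.78478777e+01, -2.06703722e+01, -3.36943455e-01,
       -6.10525142e-01, -6.08780771e-03]), 'eef_pos': array([ 542.31822702, -227.47997446,   26.24134597]), 'tcp_rot': array([3.14126316e+00, 2.93798778e-04, 2.41271454e+00]), 'contact_force': array([-1.85588974,  1.50167602, 11.25911908]), 'wrist_torque': array([ 0.33568498,  0.11647287, -0.02671712]), 'opening': 0.5682174004066332}
```

View pics/w4.png

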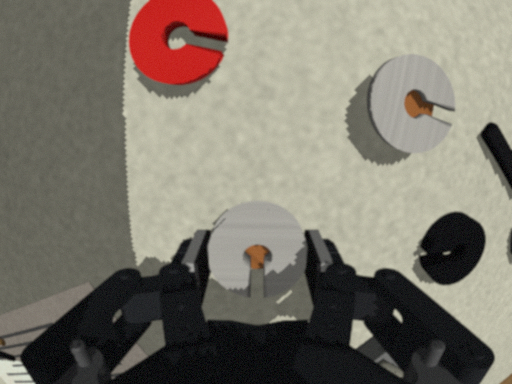

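servo_tool --rows '[[[0,0,0.3],0,4.5],[[0,0,0.5],0,4.5],[[0,0,1.0],0,4.5],[[0,0,2.0],0,4.5],[[0,0,3.0],0,4.5]]'

```text
clock: 6.82
eef_pos: [540.1, -226.8, 92.6]
tcp_rot: [-3.14, -0.005, 2.413]
contact_force: [0.5, -0.7, -2.6]
opening: 0.574
```

servo_tool --rows '[[[0,1.5,2.8],0.04,4.5],[[0.3,2.5,2.8],0.04,4.5],[[0.3,2.8,2.8],0.04,4.5],[[0.3,2.8,2.8],0.04,4.5],[[0.3,2.8,2.8],0.04,4.5]]'

```text
clock: 7.23
eef_pos: [553.4, -102.4, 235.6]
tcp_rot: [-3.141, -0.0, 2.614]
contact_force: [0.5, 0.1, -2.8]
opening: 0.561
```

servo_tool --rows '[[[0.3,3.0,0],0.04,4.5],[[0.3,3.0,0],0.04,4.5],[[0.3,3.0,0],0.04,4.5],[[0.3,3.0,0],0.04,4.5],[[0.3,3.0,0],0.04,4.5]]'

```text
clock: 7.65
eef_pos: [568.5, 47.9, 234.3]
tcp_rot: [-3.141, -0.0, 2.815]
contact_force: [0.8, 0.2, -2.4]
opening: 0.567
```

servo_tool --rows '[[[0.3,3.0,0],0.04,4.5],[[0,3.0,0],0.01,4.5],[[0,2.7,0],0,4.5],[[0,2.0,0],0,4.5],[[0,1.0,0],0,4.5]]'

```text
clock: 8.07
eef_pos: [571.5, 165.7, 234.1]
tcp_rot: [3.141, -0.0, 2.864]
contact_force: [0.0, 0.5, -2.4]
opening: 0.567
```

servo_tool --rows '[[[0,0,0],0,4.5],[[0,0,0],0,4.5],[[0,0,0],0,4.5]]'

```text
clock: 8.32
eef_pos: [571.9, 162.3, 233.8]
tcp_rot: [-3.141, -0.0, 2.862]
contact_force: [-0.0, -0.4, -2.1]
opening: 0.566
```

Run:
```python
from h import *
d=grab('wrist','w5'); print(d['s'])
c=cv2.resize(d['frame'][190:310,190:330],None,fx=5.5,fy=5,interpolation=cv2.INTER_CUBIC)
cv2.imwrite('pics/z6.png',c[:,:,::-1])
```

```text
{'clock': 8.3167, 'qpos': array([ 2.74278085e-01,  3.14343394e-01,  1.70904451e+00, -6.16112939e-04,
        1.11866778e+00, -1.01702334e+00]), 'qvel': array([-0.00847018, -0.00063137,  0.00054787,  0.00238116, -0.00129651,
        0.00410165]), 'joint_efforts': array([ 9.28933751e-01, -5.81007564e+01, -3.44856977e+01,  5.93229965e-02,
       -3.06091868e-03,  4.48827384e-03]), 'eef_pos': array([571.87246828, 162.2746842 , 233.79669717]), 'tcp_rot': array([-3.14087784e+00, -1.02498982e-04,  2.86236701e+00]), 'contact_force': array([-0.04174516, -0.36616457, -2.13912186]), 'wrist_torque': array([ 0.0216276 , -0.01447782,  0.02843563]), 'opening': 0.5663677655645865}
```

View pics/w5.png

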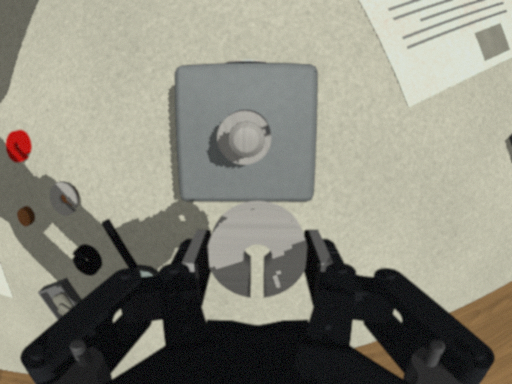

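View pics/z6.png

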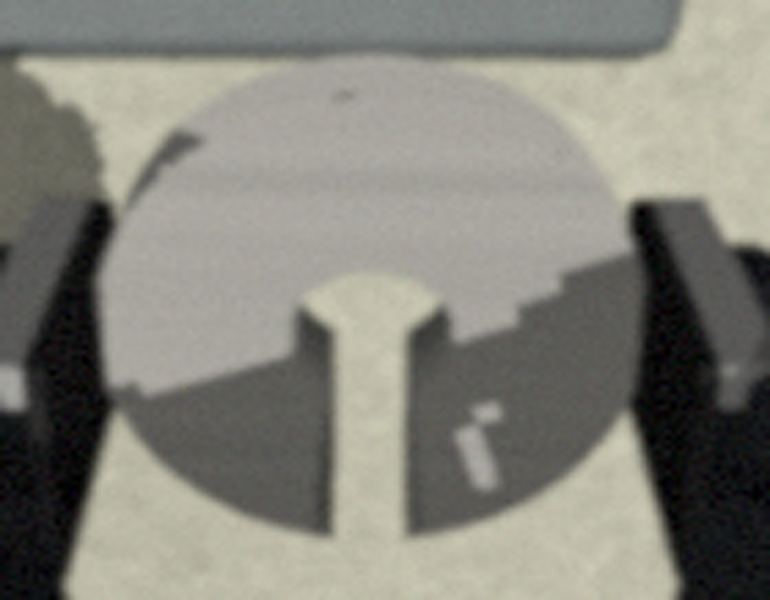

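```bash
cat > m5.py <<'E'
from h import *
d=load('w5');s=d['s'];zt=s['eef_pos'][2]
for u,v in ((257.36,296),(257.36,262)): print('slot',u,v,totool(s,onz(d,u,v,zt-10.2)).round(2))
# rim points zoom -> top face
Z=[(375,55),(270,80),(480,75),(180,140),(580,150),(333,535),(408,535),(200,475),(550,470)]
P=np.array([totool(s,onz(d,190+x/5.5,190+y/5,zt+3.8)) for x,y in Z]);print('mass',fit(P)) 
f=cv2.GaussianBlur(d['frame'],(0,0),.7).astype(int)
c=cv2.resize(d['frame'][100:180,200:290],None,fx=8,fy=8,interpolation=cv2.INTER_CUBIC)
c=np.clip(c.astype(float)*1.5,0,255).astype(np.uint8)
for i in range(0,90,10): cv2.putText(c,str(200+i),(i*8,10),0,.35,(255,255,0)); 
for i in range(0,80,10): cv2.putText(c,str(100+i),(0,i*8+10),0,.35,(255,255,0))
cv2.imwrite('pics/z7.png',c[:,:,::-1])
boxyaw(d,60,(165,335,50,203))
m2=((f[:,:,0]-f[:,:,2])>=0)&(f.sum(2)>250); m2[:, :205]=0;m2[:,285:]=0;m2[:100]=0;m2[175:]=0
m2=cv2.morphologyEx(m2.astype(np.uint8),cv2.MORPH_OPEN,np.ones((2,2)))
cs,_=cv2.findContours(m2,0,1); q=max(cs,key=cv2.contourArea)
h=cv2.convexHull(q)[:,0].astype(float)
L=fit(np.array([onz(d,u,v,92)[:2] for u,v in h])); print(cv2.boundingRect(q),'low',L,totool(s,L))
E
python3 m5.py
```

```text
slot 257.36 296 [-34.75   0.71]
slot 257.36 262 [-11.18   0.7 ]
mass [ 1.93328479  1.00971843 25.96750738]
((527.5387573242188, 161.96575927734375), (145.09971618652344, 147.25424194335938), 73.81354522705078)
0 104 163.84 72.0
1 108 74.02 70.8
2 102 163.8 71.9
3 100 73.89 72.1
(217, 111, 56, 56) low [530.31894575 162.68714072  25.96296999] [ 40.0577969  -11.05614137]
```

View pics/z7.png

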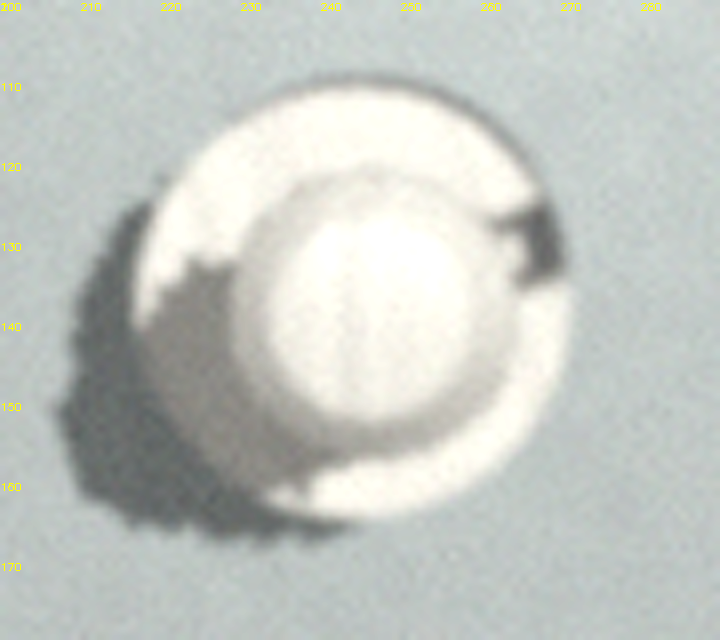

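servo_tool --rows '[[[0.3,-0.4,-0.8],0,4.5],[[0.6,-0.8,-2.0],0,4.5],[[0,0,-2.0],0,4.5],[[0,0,-1.7],0,4.5],[[0,0,0],0,4.5]]'

```text
clock: 8.78
eef_pos: [579.0, 149.5, 164.9]
tcp_rot: [-3.138, -0.005, 2.861]
contact_force: [-1.2, -0.8, -2.8]
opening: 0.567
```

servo_tool --rows '[[[0,0,0],0,4.5],[[0,0,0],0,4.5],[[0,0,0],0,4.5]]'

```text
clock: 9.03
eef_pos: [581.9, 151.4, 170.0]
tcp_rot: [3.141, 0.002, 2.863]
contact_force: [1.0, -0.1, -1.5]
opening: 0.563
```

Run:
```python
from h import *
d=grab('wrist','w6'); s=d['s'];print(s['eef_pos'],s['tcp_rot'],s['contact_force'])
c=cv2.resize(d['frame'][30:170,180:340],None,fx=5,fy=5,interpolation=cv2.INTER_CUBIC)[:600]
c=np.clip(c.astype(float)*1.4,0,255).astype(np.uint8)
for i in range(0,160,10): cv2.putText(c,str(180+i),(i*5,10),0,.35,(255,255,0)); 
for i in range(0,120,10): cv2.putText(c,str(30+i),(0,i*5+10),0,.35,(255,255,0))
cv2.imwrite('pics/z8.png',c[:,:,::-1])
```

```text
[581.86562474 151.35525893 170.0099336 ] [3.14064059e+00 1.72307692e-03 2.86250190e+00] [ 0.98264204 -0.12077599 -1.45399701]
```

View pics/z8.png

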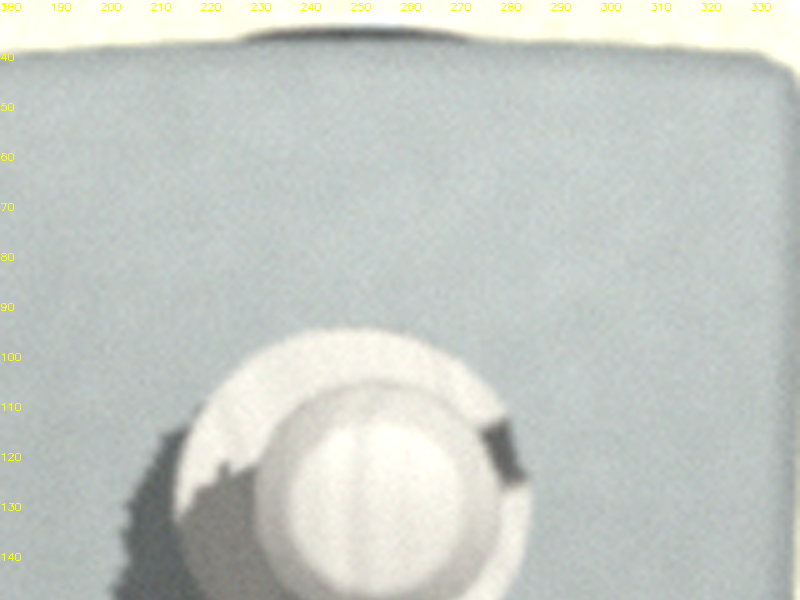

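View pics/w6.png

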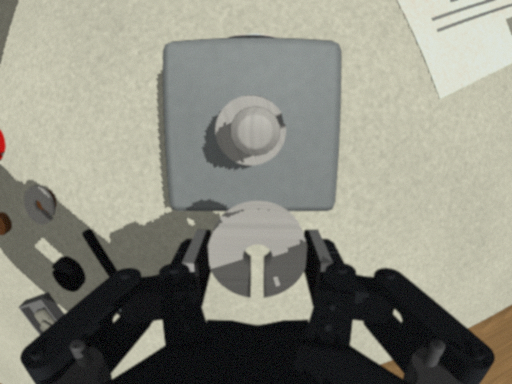

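Run:
```python
from h import *
d=load('w6');s=d['s']
c=cv2.resize(d['frame'][90:170,210:292],None,fx=9,fy=7.5,interpolation=cv2.INTER_CUBIC)
c=np.clip((c.astype(float)-90)*2.6,0,255).astype(np.uint8)
for i in range(0,90,10): cv2.line(c,(i*9,0),(i*9,5),(255,0,0),1);cv2.putText(c,str(210+i),(i*9,14),0,.35,(255,0,0)); 
for i in range(0,80,10): cv2.putText(c,str(90+i),(0,int(i*7.5)+4),0,.35,(255,0,0))
cv2.imwrite('pics/z9.png',c[:,:,::-1])
g=cv2.cvtColor(d['frame'],cv2.COLOR_RGB2GRAY)
for p2 in (30,20,15): 
    h=cv2.HoughCircles(cv2.GaussianBlur(g,(0,0),.8)[90:170,205:300],cv2.HOUGH_GRADIENT_ALT if 0 else cv2.HOUGH_GRADIENT,1,3,param1=60,param2=p2,minRadius=15,maxRadius=40)
    print(p2,None if h is None else (h[0][:8]+[205,90,0]).round(1).tolist())
```

```text
30 [[251.5, 129.5, 33.8], [247.5, 130.5, 32.7], [250.5, 125.5, 31.4], [255.5, 131.5, 17.4], [252.5, 132.5, 32.4], [256.5, 127.5, 27.1], [253.5, 126.5, 21.3]]
20 [[251.5, 129.5, 33.8], [247.5, 130.5, 32.7], [250.5, 125.5, 31.4], [255.5, 131.5, 17.4], [252.5, 132.5, 32.4], [249.5, 134.5, 30.5], [245.5, 123.5, 27.2], [256.5, 127.5, 27.1]]
15 [[251.5, 129.5, 33.8], [247.5, 130.5, 32.7], [250.5, 125.5, 31.4], [255.5, 131.5, 17.4], [252.5, 132.5, 32.4], [249.5, 134.5, 30.5], [245.5, 123.5, 27.2], [256.5, 127.5, 27.1]]
```

View pics/z9.png

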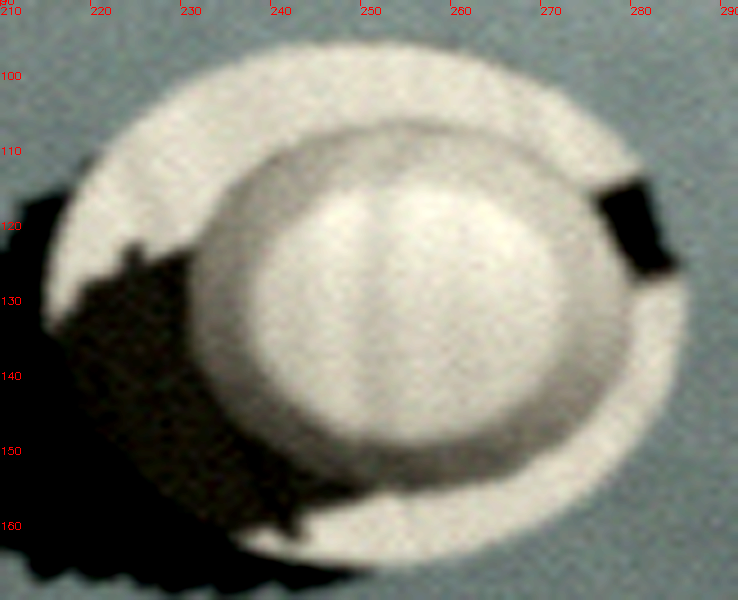

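Run:
```python
from h import *
d=load('w6');s=d['s']
for n,u,v,z in (('knob',255.55,130.7,127),('ktop',254.9,131.7,132),('low',250.5,130.6,92),('lslot',283.8,119.7,92)):
    p=onz(d,u,v,z);print(n,p.round(1),totool(s,p).round(2))
a=[totool(s,onz(d,u,v,z)) for u,v,z in((230.9,130.7,127),(280.2,130.7,127),(255.5,105.7,127),(255.5,155.6,127))]
print('dia',np.linalg.norm(a[0]-a[1]),np.linalg.norm(a[2]-a[3]))
l=onz(d,250.5,130.6,92);q=onz(d,283.8,119.7,92);print('slotang',np.degrees(np.arctan2(*(q-l)[1::-1])),np.hypot(*(q-l)[:2]))
boxyaw(d,60,(155,350,34,212))
```

```text
knob [527.6 166.5 127. ] [56.31 -0.36]
ktop [527.6 166.2 132. ] [56.21 -0.7 ]
low [529.7 162.   92. ] [53.06 -4.13]
lslot [528.6 186.6  92. ] [60.9  19.21]
dia 28.901098689488624 29.57918360570468
slotang 92.5857997861868 24.617188320523518
((527.328857421875, 162.09532165527344), (144.9008026123047, 146.51368713378906), 74.06236267089844)
0 130 163.93 71.9
1 136 73.87 70.2
2 129 163.88 71.9
3 129 73.91 71.1
```

servo_tool --rows '[[[-1.5,0.4,0],0,4.5],[[-2.5,0.7,0],0,4.5],[[-2.5,0.7,0],0,4.5],[[-2.5,0.7,0],0,4.5],[[-2.5,0.66,0],0,4.5]]'

```text
clock: 9.5
eef_pos: [465.4, 183.5, 169.7]
tcp_rot: [3.14, 0.001, 2.863]
contact_force: [0.1, 0.6, -2.3]
opening: 0.566
```

servo_tool --rows '[[[0,0,0],0,4.5],[[0,0,-2.0],0,4.5],[[0,0,-2.0],0,4.5],[[0,0,-1.5],0,4.5],[[0,0,-0.5],0,4.5]]'

```text
clock: 9.92
eef_pos: [465.8, 182.9, 107.8]
tcp_rot: [-3.141, -0.001, 2.863]
contact_force: [-0.8, 0.1, -1.6]
opening: 0.565
```

servo_tool --rows '[[[0,0,0],0,4.5],[[0,0,0],0,4.5],[[0,0,0],0,4.5],[[0,0,0],0,4.5]]'

```text
clock: 10.25
eef_pos: [466.8, 183.3, 109.8]
tcp_rot: [3.14, 0.001, 2.863]
contact_force: [0.4, 1.1, -1.4]
opening: 0.567
```

Run:
```python
from h import *
d=grab('wrist','w7'); s=d['s'];print(s['eef_pos'],s['tcp_rot'],s['contact_force'],s['clock'])
a=grab('scene','a7');b=grab('side','b7')
c1=cv2.resize(a['frame'][115:205,285:375],None,fx=6,fy=6,interpolation=cv2.INTER_CUBIC)
c2=cv2.resize(b['frame'][110:200,150:240],None,fx=6,fy=6,interpolation=cv2.INTER_CUBIC)
c=np.hstack([c1,c2]);c=cv2.resize(c,(800,400))
cv2.imwrite('pics/z10.png',np.clip(c[:,:,::-1]*1.4,0,255))
```

```text
[466.82845082 183.29087328 109.8102918 ] [3.14048730e+00 1.49200361e-03 2.86274851e+00] [ 0.43868688  1.12418474 -1.36834542] 10.25[ WARN:0@3.160] global loadsave.cpp:1063 imwrite_ Unsupported depth image for selected encoder is fallbacked to CV_8U.
```

View pics/w7.png

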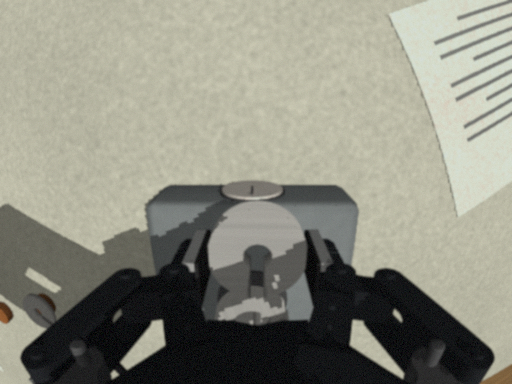

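View pics/z10.png

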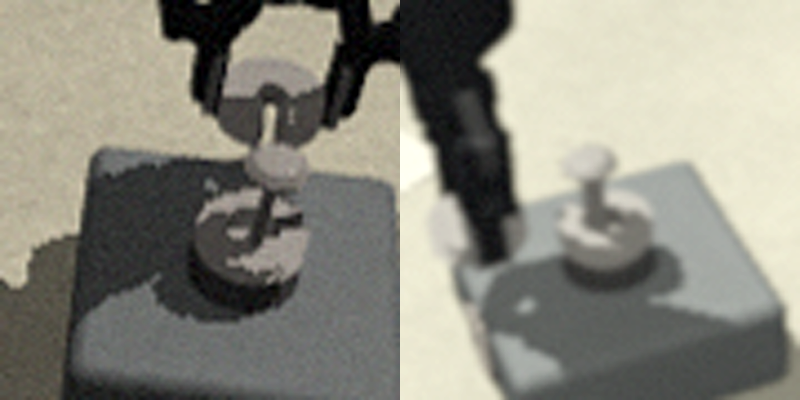

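servo_tool --rows '[[[0.6,-0.17,-0.1],0,4.5],[[0.7,-0.2,0],0,4.5],[[0.7,-0.2,0],0,4.5],[[0.4,-0.12,0],0,4.5],[[0,0,0],0,4.5]]'

```text
clock: 10.82
eef_pos: [491.4, 175.9, 107.9]
tcp_rot: [3.141, 0.001, 2.862]
contact_force: [-0.1, -0.4, -2.1]
opening: 0.57
```

servo_tool --rows '[[[0.19,-0.055,0],0,4.5],[[0.19,-0.055,0],0,4.5],[[0.19,-0.055,0],0,4.5],[[0.19,-0.055,0],0,4.5],[[0,0,0],0,4.5]]'

```text
clock: 11.23
eef_pos: [498.0, 173.9, 107.8]
tcp_rot: [3.141, 0.0, 2.863]
contact_force: [0.0, 0.2, -1.8]
opening: 0.566
```

servo_tool --rows '[[[0.19,-0.055,0],0,4.5],[[0.19,-0.055,0],0,4.5],[[0.19,-0.055,0],0,4.5],[[0,0,0],0,4.5]]'

```text
clock: 11.57
eef_pos: [503.8, 172.3, 107.8]
tcp_rot: [3.141, 0.0, 2.863]
contact_force: [0.5, -0.2, -2.1]
opening: 0.565
```

```bash
cat > st.py <<'E'
from h import *
s=r.sense();print(s['eef_pos'].round(2),s['tcp_rot'],s['contact_force'].round(2),s['wrist_torque'].round(3),s['clock'])
y=s['tcp_rot'][2];v=np.array([527.6,166.45])-s['eef_pos'][:2];print('post in tool',totool(s,[527.6,166.45]).round(2),'F tool',s['contact_force'][:2]@[np.cos(y),np.sin(y)],s['contact_force'][:2]@[np.sin(y),-np.cos(y)])
E
python3 st.py
```

```text
[503.77 172.3  107.85] [3.14138129e+00 3.81024491e-04 2.86275291e+00] [ 0.47 -0.17 -2.15] [ 0.001  0.008 -0.033] 11.5667
post in tool [-24.52   0.93] F tool -0.5038040794526892 -0.03530827550734298
```

servo_tool --rows '[[[0.19,-0.05,0],0,4.5],[[0.19,-0.05,0],0,4.5],[[0.19,-0.05,0],0,4.5],[[0.19,-0.05,0],0,4.5],[[0,0,0],0,4.5]]'

```text
clock: 11.98
eef_pos: [511.4, 170.3, 107.8]
tcp_rot: [3.141, 0.0, 2.863]
contact_force: [1.0, 0.6, -1.9]
opening: 0.566
```

```bash
python3 st.py
```

```text
[511.38 170.26 107.82] [3.14141823e+00 3.26957392e-04 2.86266708e+00] [ 0.98  0.56 -1.93] [-0.034  0.066  0.075] 11.9833
post in tool [-16.64   0.8 ] F tool -0.7849211500087511 0.803404659591287
```

servo_tool --rows '[[[0.19,-0.055,0],0,4.5],[[0.19,-0.055,0],0,4.5],[[0.19,-0.055,0],0,4.5],[[0,0,0],0,4.5]]'

```text
clock: 12.32
eef_pos: [517.1, 168.6, 107.8]
tcp_rot: [3.141, 0.0, 2.863]
contact_force: [0.1, 0.6, -2.6]
opening: 0.57
```

```bash
python3 st.py
```

```text
[517.08 168.62 107.84] [3.14141722e+00 3.95788871e-04 2.86274175e+00] [ 0.07  0.6  -2.56] [ 0.008 -0.    -0.041] 12.3167
post in tool [-10.71   0.81] F tool 0.09980252163060087 0.5923520393533789
```

servo_tool --rows '[[[0.19,-0.055,0],0,4.5],[[0.19,-0.055,0],0,4.5],[[0.19,-0.055,0],0,4.5],[[0.19,-0.055,0],0,4.5],[[0,0,0],0,4.5]]'

```text
clock: 12.73
eef_pos: [524.7, 166.4, 107.8]
tcp_rot: [3.141, 0.0, 2.863]
contact_force: [1.0, 0.3, -2.5]
opening: 0.563
```

servo_tool --rows '[[[0.19,-0.055,0],0,4.5],[[0.1,-0.03,0],0,4.5],[[0,0,0],0,4.5]]'

```text
clock: 12.98
eef_pos: [527.3, 165.6, 107.8]
tcp_rot: [3.142, 0.0, 2.863]
contact_force: [0.2, -0.0, -2.2]
opening: 0.571
```

```bash
python3 st.py
```

```text
[527.34 165.56 107.8 ] [3.14153182e+00 1.82205984e-04 2.86277824e+00] [ 0.2  -0.02 -2.23] [ 0.018 -0.01   0.013] 12.9833
post in tool [-0.    0.92] F tool -0.199943180592412 0.03373029297855104
```

servo_tool --rows '[[[0.1,-0.03,0],0,4.5],[[0,0,0],0,4.5]]'

```text
clock: 13.15
eef_pos: [528.2, 165.3, 107.8]
tcp_rot: [3.142, 0.0, 2.863]
contact_force: [-0.3, 0.1, -1.7]
opening: 0.566
```

servo_tool --rows '[[[0.1,-0.03,0],0,4.5],[[0,0,0],0,4.5]]'

```text
clock: 13.32
eef_pos: [528.6, 165.1, 107.6]
tcp_rot: [-3.141, -0.001, 2.863]
contact_force: [-2.5, 1.1, -1.9]
opening: 0.565
```

servo_tool --rows '[[[-0.1,0.03,0],0,4.5],[[-0.1,0.03,0],0,4.5],[[0,0,0],0,4.5]]'

```text
clock: 13.57
eef_pos: [527.0, 165.6, 107.8]
tcp_rot: [-3.142, 0.0, 2.863]
contact_force: [0.1, 0.5, -2.4]
opening: 0.56
```

```bash
python3 st.py
python3 - <<'E'
from h import *
d=load('w5');s=d['s'];zt=s['eef_pos'][2]
for n,y in (('rear rim',55),('hole rear',270),('front',540)):
    print(n,[totool(s,onz(d,257.3,190+y/5,zt+h))[0].round(2) for h in (3.8,5)])
d=grab('wrist','w8')
c=cv2.resize(d['frame'][170:320,180:340],None,fx=5,fy=4,interpolation=cv2.INTER_CUBIC)
cv2.imwrite('pics/z11.png',c[:,:,::-1])
E
```

```text
[527.04 165.62 107.79] [-3.14155726e+00  2.39625831e-04  2.86294699e+00] [ 0.05  0.49 -2.39] [ 0.009 -0.019  0.016] 13.5667
post in tool [-0.31  0.96] F tool 0.08401778329976839 0.48680967376870987
rear rim [np.float64(29.03), np.float64(29.44)]
hole rear [np.float64(7.19), np.float64(7.8)]
front [np.float64(-25.49), np.float64(-24.56)]
```

View pics/z11.png

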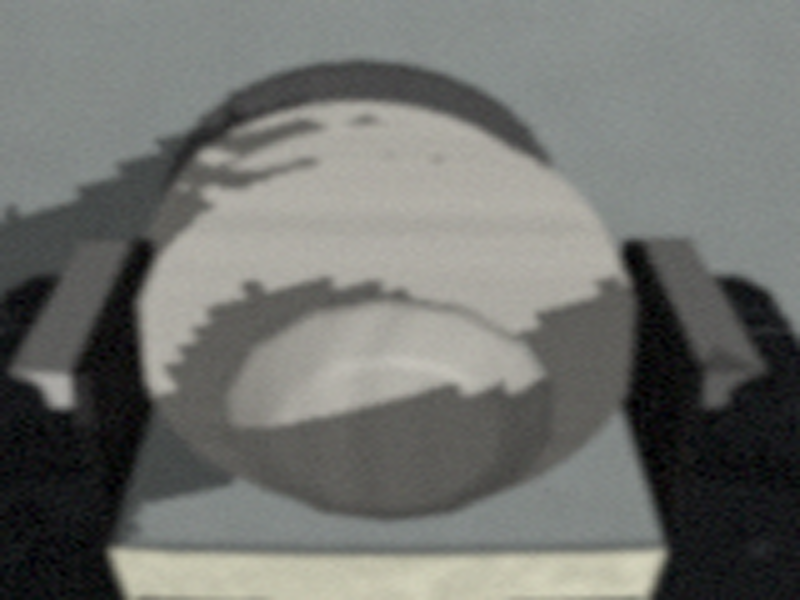

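servo_tool --rows '[[[0.01,0.02,-0.1],0,4.5],[[0,0,-0.1],0,4.5],[[0,0,-0.1],0,4.5],[[0,0,-0.1],0,4.5],[[0,0,0],0,4.5]]'

```text
clock: 14.03
eef_pos: [527.1, 165.7, 103.5]
tcp_rot: [-3.141, -0.0, 2.863]
contact_force: [0.3, -1.0, -2.8]
opening: 0.564
```

servo_tool --rows '[[[0,0,-0.1],0,4.5],[[0,0,0],0,4.5]]'

```text
clock: 14.2
eef_pos: [527.1, 165.8, 102.6]
tcp_rot: [-3.141, -0.0, 2.863]
contact_force: [0.8, -0.3, -2.2]
opening: 0.564
```

servo_tool --rows '[[[0,0,-0.1],0,4.5],[[0,0,0],0,4.5]]'

```text
clock: 14.37
eef_pos: [527.2, 165.8, 101.7]
tcp_rot: [3.142, 0.0, 2.863]
contact_force: [0.3, 0.3, -0.7]
opening: 0.567
```

servo_tool --rows '[[[0,0,-0.1],0,4.5],[[0,0,0],0,4.5]]'

```text
clock: 14.53
eef_pos: [527.3, 165.8, 100.8]
tcp_rot: [3.141, 0.0, 2.863]
contact_force: [-0.1, -0.3, -0.5]
opening: 0.564
```

servo_tool --rows '[[[0,0,-0.1],0,4.5],[[0,0,0],0,4.5]]'

```text
clock: 14.7
eef_pos: [527.3, 165.8, 99.8]
tcp_rot: [3.142, 0.0, 2.863]
contact_force: [0.5, -0.0, 0.2]
opening: 0.566
```

servo_tool --rows '[[[0,0,-0.05],0,4.5],[[0,0,0],0,4.5],[[0,0,0],0,4.5]]'

```text
clock: 14.95
eef_pos: [527.3, 165.8, 99.4]
tcp_rot: [3.142, 0.0, 2.863]
contact_force: [-1.7, -1.2, 0.3]
opening: 0.568
```

```bash
python3 st.py
python3 - <<'E'
from h import *
b=grab('side','b9');a=grab('scene','a9')
c1=cv2.resize(a['frame'][115:205,285:375],None,fx=6,fy=6,interpolation=cv2.INTER_CUBIC)
c2=cv2.resize(b['frame'][110:200,150:240],None,fx=6,fy=6,interpolation=cv2.INTER_CUBIC)
c=cv2.resize(np.hstack([c1,c2]),(800,400))
cv2.imwrite('pics/z12.png',np.clip(c[:,:,::-1].astype(float)*1.4,0,255).astype(np.uint8))
E
```

```text
[527.29 165.8   99.37] [3.14150402e+00 1.64428611e-04 2.86276446e+00] [-1.74 -1.18  0.3 ] [-0.06   0.064  0.015] 14.95
post in tool [-0.12  0.71] F tool 1.3451659292482754 -1.6123371549757621
```

View pics/z12.png

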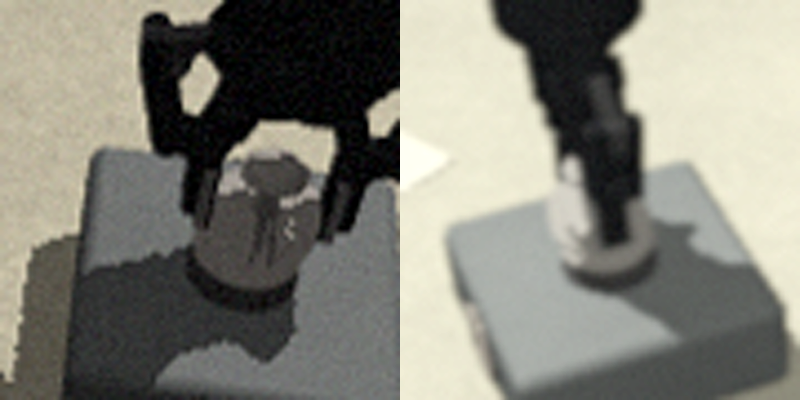

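servo_tool --rows '[[[0,0,0],-0.03,4.5],[[0,0,0],-0.06,4.5],[[0,0,0],-0.06,4.5],[[0,0,0],-0.06,4.5],[[0,0,0],-0.06,4.5]]'

```text
clock: 15.47
eef_pos: [527.3, 165.9, 99.3]
tcp_rot: [3.141, 0.0, 2.59]
contact_force: [0.6, 0.5, 0.9]
opening: 0.567
```

```bash
python3 st.py
```

```text
[527.26 165.86  99.35] [3.14144521e+00 7.30302981e-05 2.58986590e+00] [0.58 0.51 0.91] [ 0.042 -0.029  0.011] 15.4667
post in tool [0.01 0.68] F tool -0.2268173000471132 0.7332354342751276
```

servo_tool --rows '[[[0,0,0],-0.06,4.5],[[0,0,0],-0.06,4.5],[[0,0,0],-0.06,4.5],[[0,0,0],-0.06,4.5],[[0,0,0],-0.06,4.5]]'

```text
clock: 15.88
eef_pos: [527.3, 165.9, 99.4]
tcp_rot: [3.141, 0.0, 2.29]
contact_force: [-0.4, 0.6, -0.0]
opening: 0.568
```

```bash
python3 st.py
```

```text
[527.31 165.92  99.37] [3.14128084e+00 4.80397916e-05 2.28985087e+00] [-0.36  0.56 -0.04] [ 0.086  0.005 -0.008] 15.8833
post in tool [0.21 0.56] F tool 0.6572432840800891 0.09804176264197587
```

servo_tool --rows '[[[0,0,0],-0.06,4.5],[[0,0,0],-0.06,4.5],[[0,0,0],-0.06,4.5],[[0,0,0],-0.06,4.5],[[0,0,0],-0.06,4.5]]'

```text
clock: 16.3
eef_pos: [527.4, 165.9, 99.4]
tcp_rot: [3.141, 0.0, 1.99]
contact_force: [-0.3, -0.1, 1.5]
opening: 0.562
```

servo_tool --rows '[[[0,0,0],-0.06,4.5],[[0,0,0],-0.06,4.5],[[0,0,0],-0.06,4.5],[[0,0,0],-0.06,4.5],[[0,0,0],-0.06,4.5]]'

```text
clock: 16.72
eef_pos: [527.5, 165.9, 99.4]
tcp_rot: [3.141, -0.0, 1.69]
contact_force: [0.3, 0.1, 0.2]
opening: 0.568
```

servo_tool --rows '[[[0,0,0],-0.06,4.5],[[0,0,0],0,4.5],[[0,0,0],0,4.5]]'

```text
clock: 16.97
eef_pos: [527.4, 165.9, 99.4]
tcp_rot: [3.141, -0.0, 1.635]
contact_force: [0.9, -0.6, 0.9]
opening: 0.568
```

```bash
python3 st.py
python3 - <<'E'
from h import *
d=grab('wrist','w10')
c=cv2.resize(d['frame'][170:320,180:340],None,fx=5,fy=4,interpolation=cv2.INTER_CUBIC)
cv2.imwrite('pics/z13.png',c[:,:,::-1])
E
```

```text
[527.42 165.87  99.37] [ 3.14114244e+00 -9.98345145e-05  1.63456599e+00] [ 0.89 -0.59  0.94] [ 0.014 -0.08  -0.061] 16.9667
post in tool [0.57 0.22] F tool -0.650056393501556 0.8485469008120126
```

View pics/z13.png

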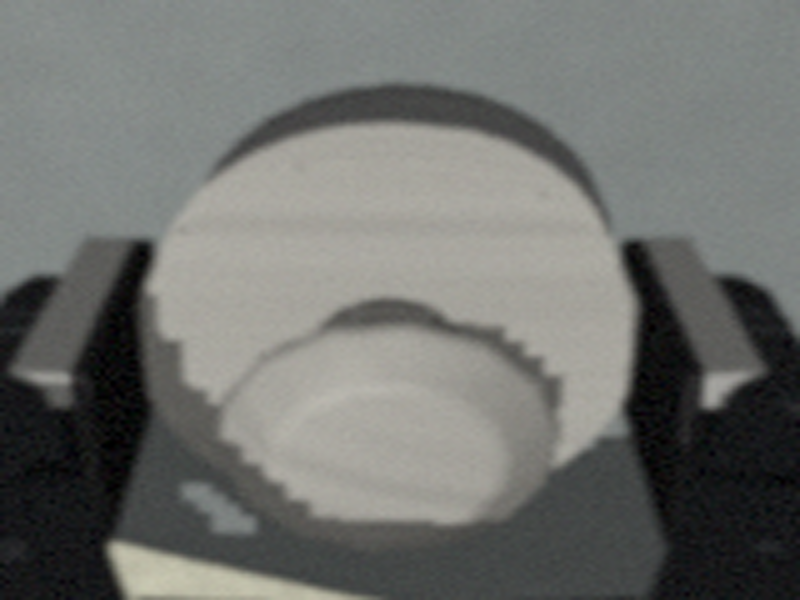

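Run:
```python
from h import *
def go(tag,L,R,T,B,cc,slot,corners):
    d=load(tag);s=d['s'];yaw=s['tcp_rot'][2]
    tt=lambda u,v,z:totool(s,onz(d,u,v,z))
    xb=tt(cc[0],B,92)[0]; xt=[tt(cc[0],T,z)[0].round(1) for z in(92,80)]
    yl=[tt(L,cc[1],z)[1].round(1) for z in(92,80)];yr=[tt(R,cc[1],z)[1].round(1) for z in(92,80)]
    print(tag,'x front',xb,'rear',xt,'yl',yl,'yr',yr)
    cs=[tt(u,v,92) for u,v in corners]; print('corners',cs,'gap',np.linalg.norm(cs[0]-cs[1]))
    for cx in (xb+25,xt[0]-25,xt[1]-25):
      for cy in ((yl[0]+yr[0])/2,(yl[0]+yr[1])/2):
        m=(cs[0]+cs[1])/2-[cx,cy]; a=np.arctan2(m[1],m[0])  # tool frame: x=(c,s), y=(s,-c) => world angle=yaw-a
        print('  c',round(cx,1),round(cy,1),'r',np.hypot(*m).round(1),'ang',np.degrees(yaw-a).round(1))
    e=cs[1]-cs[0]; print('  rim-chord normal', np.degrees(yaw-np.arctan2(e[1],e[0])).round(1)+90)
go('w6',214.7,286.4,95.6,165.6,(250.5,130.6),None,[(210+645/9,90+178/7.5),(210+683/9,90+268/7.5)])
go('w5',216.7,271.4,111,164.75,(244.1,137.9),None,[(267.5,125),(270.25,135.25)])
go('w1',212+124/8,212+550/8,92+124/8,92+546/8,(254,133.6),None,[(212+524/8,92+240/8),(212+547/8,92+318/8)])
```

```text
w6 x front 27.80089718951058 rear [np.float64(77.8), np.float64(78.0)] yl [np.float64(-29.5), np.float64(-31.2)] yr [np.float64(21.2), np.float64(22.3)]
corners [array([65.09666047, 17.66218284]), array([56.64268517, 20.73727789])] gap 8.995882831324819
  c 52.8 -4.2 r 24.7 ang 93.1
  c 52.8 -3.6 r 24.2 ang 93.5
  c 52.8 -4.2 r 24.7 ang 93.1
  c 52.8 -3.6 r 24.2 ang 93.5
  c 53.0 -4.2 r 24.6 ang 92.6
  c 53.0 -3.6 r 24.1 ang 93.1
  rim-chord normal 94.0
w5 x front 15.132845673599975 rear [np.float64(65.4), np.float64(65.1)] yl [np.float64(-37.2), np.float64(-38.9)] yr [np.float64(13.4), np.float64(13.9)]
corners [array([52.46283533,  9.71990453]), array([42.97626924, 12.30267294])] gap 9.8318680251293
  c 40.1 -11.9 r 24.1 ang 92.3
  c 40.1 -11.7 r 23.9 ang 92.5
  c 40.4 -11.9 r 24.1 ang 91.7
  c 40.4 -11.7 r 23.8 ang 91.9
  c 40.1 -11.9 r 24.1 ang 92.4
  c 40.1 -11.7 r 23.9 ang 92.6
  rim-chord normal 89.2
w1 x front 17.916255818412733 rear [np.float64(68.5), np.float64(68.3)] yl [np.float64(-27.8), np.float64(-29.0)] yr [np.float64(22.6), np.float64(23.6)]
corners [array([54.84340981, 19.44620907]), array([45.576679  , 22.26890692])] gap 9.687100854641656
  c 42.9 -2.6 r 24.6 ang 92.8
  c 42.9 -2.1 r 24.1 ang 93.2
  c 43.5 -2.6 r 24.4 ang 91.5
  c 43.5 -2.1 r 23.9 ang 91.8
  c 43.3 -2.6 r 24.5 ang 92.0
  c 43.3 -2.1 r 24.0 ang 92.3
  rim-chord normal 92.5
```

servo_tool --rows '[[[0,0,0],-0.018,4.5],[[0,0,0],0,4.5],[[0,0,0],0,4.7],[[0,0,0],0,4.9],[[0,0,0],0,5.1]]'

```text
clock: 17.43
eef_pos: [527.1, 165.8, 99.2]
tcp_rot: [-3.141, 0.0, 1.615]
contact_force: [-0.2, 0.1, -0.5]
opening: 0.597
```

servo_tool --rows '[[[0,0,0],0,5.4],[[0,0,0],0,5.7],[[0,0,0],0,6.0],[[0,0,0],0,6.2],[[0,0,0],0,6.2]]'

```text
clock: 17.85
eef_pos: [527.2, 165.8, 99.3]
tcp_rot: [-3.141, 0.0, 1.615]
contact_force: [0.3, -0.2, -0.2]
opening: 0.727
```

```bash
python3 st.py
python3 - <<'E'
from h import *
d=grab('wrist','w11')
c=cv2.resize(d['frame'][170:320,180:340],None,fx=5,fy=4,interpolation=cv2.INTER_CUBIC)
cv2.imwrite('pics/z14.png',c[:,:,::-1])
E
```

```text
[527.16 165.81  99.25] [-3.14148855e+00  1.04284609e-05  1.61485531e+00] [ 0.34 -0.17 -0.19] [-0.039  0.008 -0.015] 17.85
post in tool [0.62 0.47] F tool -0.18285923019417136 0.3285101637867018
```

View pics/z14.png

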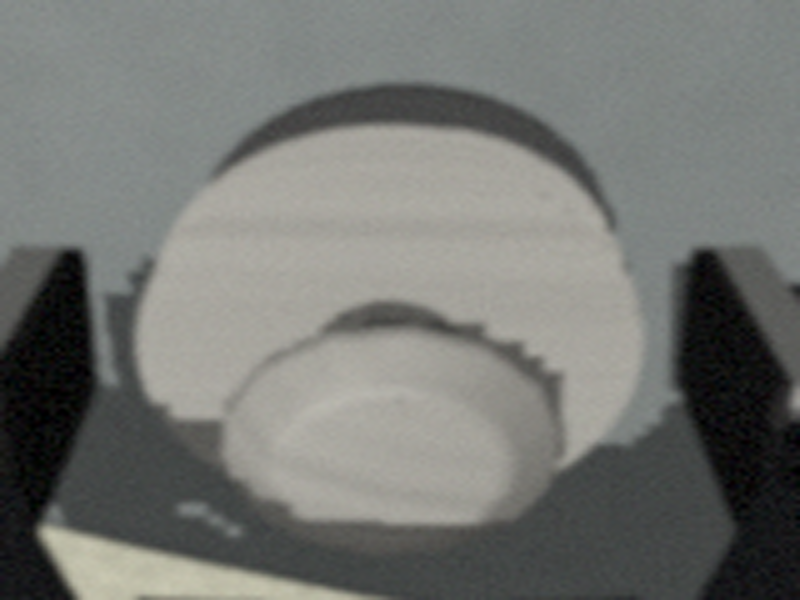

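servo_tool --rows '[[[0,0,0.5],0,6.2],[[0,0,1.5],0,6.2],[[0,0,2.5],0,6.5],[[0,0,2.8],0,7],[[0,0,2.8],0,8]]'

```text
clock: 18.32
eef_pos: [526.8, 165.7, 201.5]
tcp_rot: [-3.141, 0.0, 1.615]
contact_force: [1.1, 0.6, -0.2]
opening: 0.927
```

servo_tool --rows '[[[0,-2.0,0],0,8.5],[[0,-2.5,0],0,8.5],[[0,0,0],0,8.5],[[0,0,0],0,8.5],[[0,0,0],0,8.5]]'

```text
clock: 18.73
eef_pos: [527.2, 121.0, 200.5]
tcp_rot: [3.141, -0.0, 1.614]
contact_force: [-0.3, 0.1, 0.2]
opening: 0.996
```

```bash
python3 st.py
python3 - <<'E'
from h import *
d=grab('wrist','w12')
c=cv2.resize(d['frame'][80:230,180:340],None,fx=5,fy=4,interpolation=cv2.INTER_CUBIC)
cv2.imwrite('pics/z15.png',np.clip(c[:,:,::-1].astype(float)*1.4,0,255).astype(np.uint8))
a=grab('scene','a12');b=grab('side','b12')
c1=cv2.resize(a['frame'][115:205,285:375],None,fx=6,fy=6,interpolation=cv2.INTER_CUBIC)
c2=cv2.resize(b['frame'][110:200,150:240],None,fx=6,fy=6,interpolation=cv2.INTER_CUBIC)
c=cv2.resize(np.hstack([c1,c2]),(800,400))
cv2.imwrite('pics/z16.png',np.clip(c[:,:,::-1].astype(float)*1.4,0,255).astype(np.uint8))
E
```

```text
[527.21 121.01 200.46] [ 3.14144456e+00 -3.44183207e-04  1.61404627e+00] [-0.33  0.1   0.15] [-0.027  0.034  0.   ] 18.7333
post in tool [45.38  2.35] F tool 0.11825734860911116 -0.321074453736294
```

View pics/z15.png

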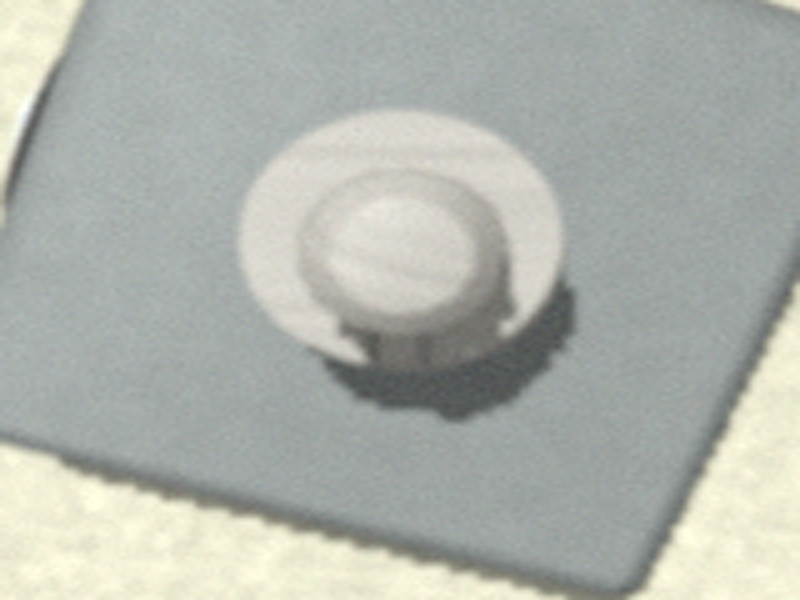

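View pics/z16.png

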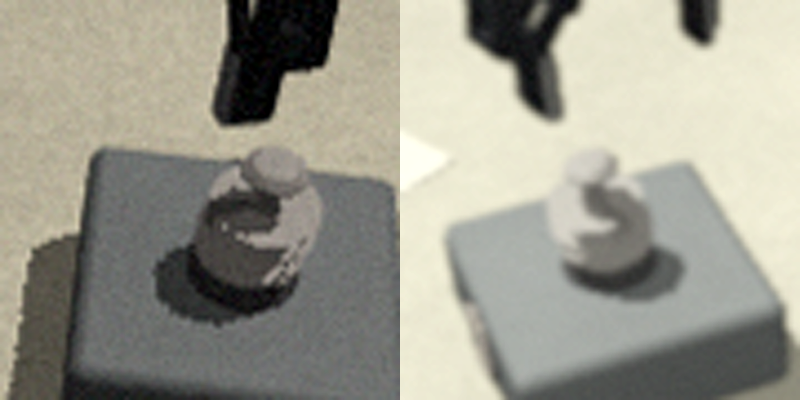

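servo_tool --rows '[[[0,2.0,0],0,8.5],[[-0.1,3.0,0],0,8.5],[[-0.2,3.4,0],0,8.5],[[-0.1,3.4,-1],0,8.5],[[0,0,-2.5],0,8.5]]'

```text
clock: 19.3
eef_pos: [525.3, 245.3, 167.9]
tcp_rot: [3.135, -0.005, 1.618]
contact_force: [0.9, -0.4, 0.3]
opening: 0.999
```

servo_tool --rows '[[[0,0,-2.5],0,8.5],[[0,0,-2.5],0,8.5],[[0,0,-0.8],0,8.5],[[0,0,0],0,8.5],[[0,0,0],0,8.5]]'

```text
clock: 19.72
eef_pos: [523.3, 239.1, 107.5]
tcp_rot: [-3.141, 0.0, 1.615]
contact_force: [0.2, -0.8, 0.4]
opening: 0.991
```

```bash
python3 st.py
python3 - <<'E'
from h import *
d=grab('wrist','w13')
c=cv2.resize(d['frame'][200:350,180:340],None,fx=5,fy=4,interpolation=cv2.INTER_CUBIC)
cv2.imwrite('pics/z17.png',np.clip(c[:,:,::-1].astype(float)*1.6,0,255).astype(np.uint8))
E
```

```text
[523.26 239.1  107.51] [-3.14107357e+00  1.55478109e-04  1.61505004e+00] [ 0.16 -0.79  0.39] [ 0.084 -0.016  0.016] 19.7167
post in tool [-72.77   1.12] F tool -0.8007962536820191 0.12153562513835331
```

View pics/z17.png

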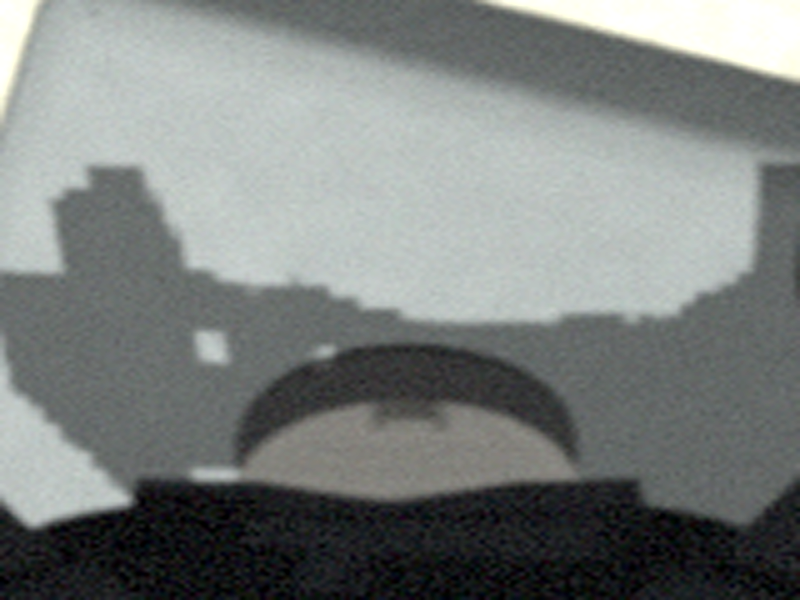

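Run:
```python
from h import *
d=load('w13')
c=cv2.resize(d['frame'][260:330,215:310],None,fx=8,fy=8,interpolation=cv2.INTER_CUBIC)
cv2.imwrite('pics/z18.png',np.clip((c[:,:,::-1].astype(float)-20)*3,0,255).astype(np.uint8))
```

```text
(no output)
```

View pics/z18.png

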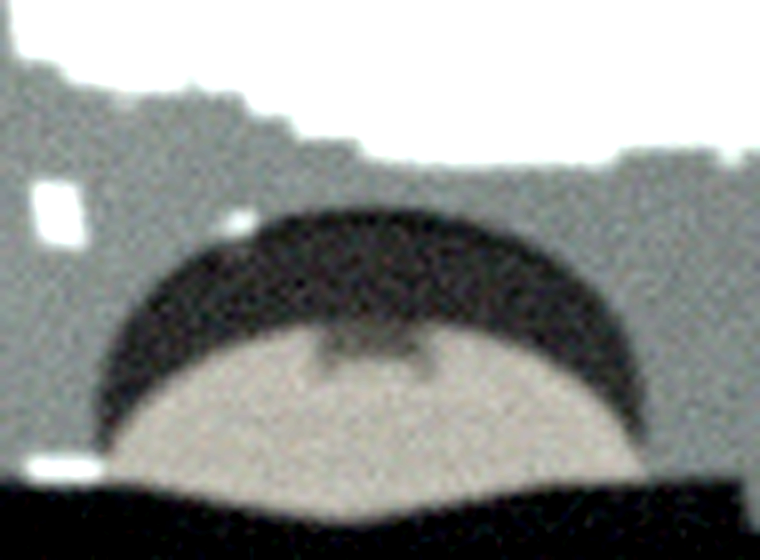

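servo_tool --rows '[[[0.5,0.3,0],-0.1,8.5],[[0.8,0.2,0],-0.1,8.5],[[0.8,0.0,0],-0.1,8.5],[[0.8,-0.3,0],-0.1,8.5],[[0.8,-0.5,0],-0.1,8.5]]'

```text
clock: 20.18
eef_pos: [561.8, 236.5, 109.4]
tcp_rot: [3.139, -0.003, 1.11]
contact_force: [0.5, 0.1, -0.9]
opening: 0.996
```

servo_tool --rows '[[[0.9,-0.6,0],-0.12,8.5],[[0.9,-0.8,0],-0.12,8.5],[[0,0,0],0,8.5],[[0,0,0],0,8.5]]'

```text
clock: 20.52
eef_pos: [579.1, 221.8, 108.8]
tcp_rot: [3.141, -0.002, 0.877]
contact_force: [0.2, -0.0, 0.6]
opening: 0.995
```

```bash
python3 st.py
python3 - <<'E'
from h import *
d=grab('wrist','w14')
c=cv2.resize(d['frame'][200:350,180:340],None,fx=5,fy=4,interpolation=cv2.INTER_CUBIC)
cv2.imwrite('pics/z19.png',np.clip(c[:,:,::-1].astype(float)*1.8,0,255).astype(np.uint8))
E
```

```text
[579.15 221.8  108.77] [ 3.14059082e+00 -2.03651923e-03  8.77187046e-01] [ 0.19 -0.03  0.61] [-0.028 -0.017  0.042] 20.5167
post in tool [-75.52  -4.25] F tool 0.09436679167033642 0.16315018340565177
```

View pics/z19.png

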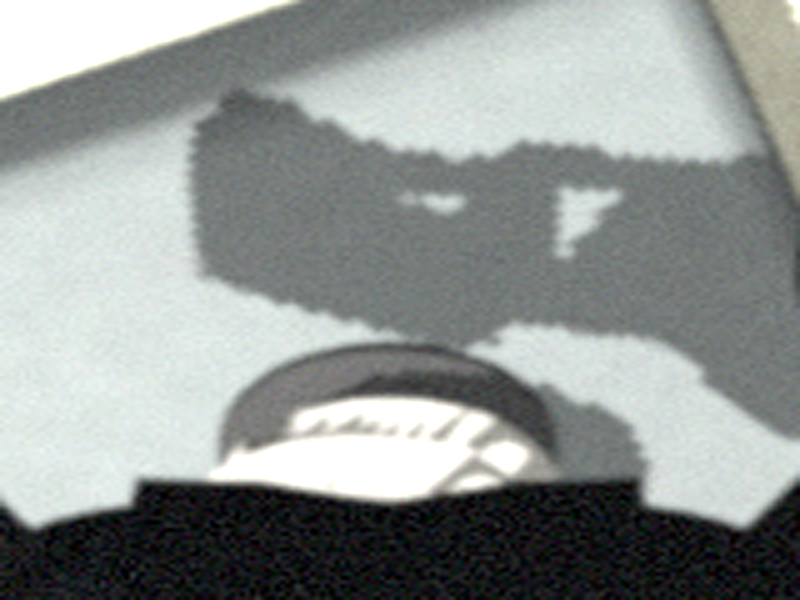

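Run:
```python
from h import *
d=load('w14')
c=d['frame'][270:325,215:305].astype(float)
c=cv2.resize(c,None,fx=8.8,fy=8.8,interpolation=cv2.INTER_CUBIC)
cv2.imwrite('pics/z20.png',np.clip((c[:,:,::-1]/255)**.5*330-60,0,255).astype(np.uint8))
```

```text
<stdin>:5: RuntimeWarning: invalid value encountered in sqrt
<stdin>:5: RuntimeWarning: invalid value encountered in cast
```

View pics/z20.png

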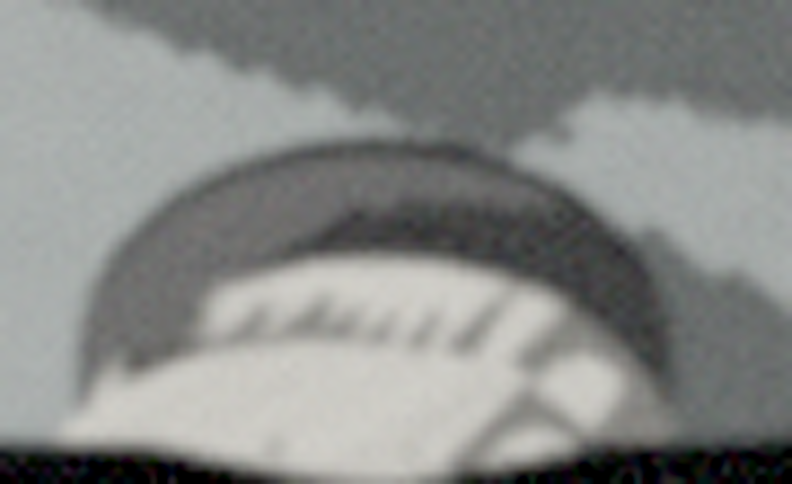

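```bash
cat > proj.py <<'E'
from h import *
from scipy.spatial.transform import Rotation as R
def proj(d,p):
    s=d['s'];T=np.eye(4);T[:3,:3]=R.from_euler('xyz',s['tcp_rot']).as_matrix();T[:3,3]=s['eef_pos']
    c=np.linalg.inv(T@np.array(d['hand_eye']))@np.array([*p,1]);th=np.arctan2(np.hypot(c[0],c[1]),c[2]);k=f_of(d)*th/np.hypot(c[0],c[1])
    return np.array([d['cx']+k*c[0],d['cy']+k*c[1]])
E
python3 - <<'E'
from proj import *
for t in('w13','w14'):
    d=load(t);y=d['s']['tcp_rot'][2];n=np.array([np.cos(y),np.sin(y)])
    for nm,c,z in(('thick top',(527.4,166),103.2),('thick bot',(527.4,166),89.2),('low top',(529,162.3),89.2),('low bot',(529,162.3),77.2)):
        print(t,nm,proj(d,[*(np.array(c)+25*n),z]).round(1))
    a=np.radians(92.6);print('lslot top/bot',[proj(d,[529+25*np.cos(a),162.3+25*np.sin(a),z]).round(1) for z in(89.2,77.2)])
E
```

```text
w13 thick top [258.3 319.8]
w13 thick bot [258.2 305.4]
w13 low top [260.5 309.8]
w13 low bot [260.3 298.6]
lslot top/bot [array([260.4, 309.8]), array([260.3, 298.6])]
w14 thick top [250.6 321.8]
w14 thick bot [250.9 307.6]
w14 low top [256.5 309.7]
w14 low bot [256.5 298.6]
lslot top/bot [array([230.9, 316.8]), array([232.2, 305.7])]
```

servo_tool --rows '[[[0,0,1.5],0,8.5],[[0.5,0.5,2.5],0,8.5],[[1,1,3],0,8.5],[[1,1,3],0,8.5],[[0,0,1],0,8.5]]'

```text
clock: 20.98
eef_pos: [606.0, 249.6, 222.8]
tcp_rot: [3.138, -0.007, 0.879]
contact_force: [0.6, 0.1, 0.7]
opening: 0.999
```

servo_tool --rows '[[[0,0,0],0,8.5],[[0,0,0],0,8.5],[[0,0,0],0,8.5],[[0,0,0],0,8.5]]'

```text
clock: 21.32
eef_pos: [601.7, 246.2, 215.4]
tcp_rot: [-3.14, 0.003, 0.875]
contact_force: [0.1, 0.4, 0.1]
opening: 0.998
```

```bash
python3 st.py
python3 - <<'E'
from h import *
a=grab('scene','a15');b=grab('side','b15')
c1=cv2.resize(a['frame'][125:205,295:375],None,fx=5,fy=5,interpolation=cv2.INTER_CUBIC)
c2=cv2.resize(b['frame'][125:205,155:235],None,fx=5,fy=5,interpolation=cv2.INTER_CUBIC)
c=np.hstack([c1,c2]);cv2.imwrite('pics/z21.png',np.clip(c[:,:,::-1].astype(float)*1.4,0,255).astype(np.uint8))
E
```

```text
[601.73 246.18 215.37] [-3.14002085e+00  2.94237421e-03  8.75458708e-01] [0.08 0.39 0.08] [ 0.076  0.007 -0.004] 21.3167
post in tool [-108.71   -5.85] F tool 0.35231142680885136 -0.18588333758165212
```

View pics/z21.png

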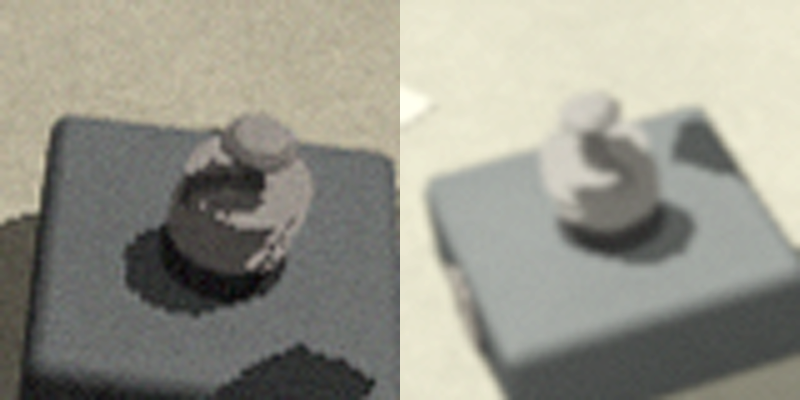

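View pics/b15.png

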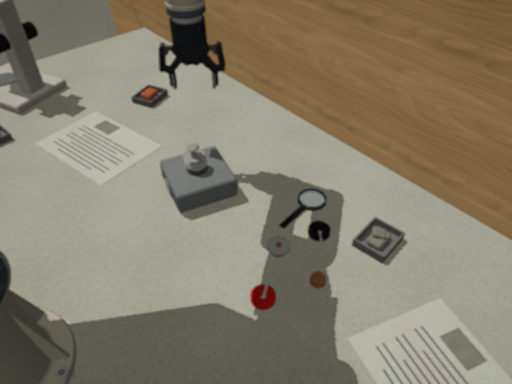

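Run:
```python
from proj import *
d=load('w12')
c=d['frame'][140:190,225:300].astype(np.float32)
c=cv2.resize(c,None,fx=10,fy=10,interpolation=cv2.INTER_CUBIC)
cv2.imwrite('pics/z22.png',np.clip((c[:,:,::-1]-30)*2,0,255).astype(np.uint8))
for a in(-92,-87.4,-82):
    a=np.radians(a);p=proj(d,[527.4+25*np.cos(a),166+25*np.sin(a),103.2]);print(p,(p-[225,140])*10)
```

```text
[257.12403373 170.73433928] [321.24033727 307.34339276]
[259.66439348 170.82915634] [346.64393477 308.29156343]
[262.64499611 170.68825408] [376.44996112 306.8825408 ]
```

View pics/z22.png

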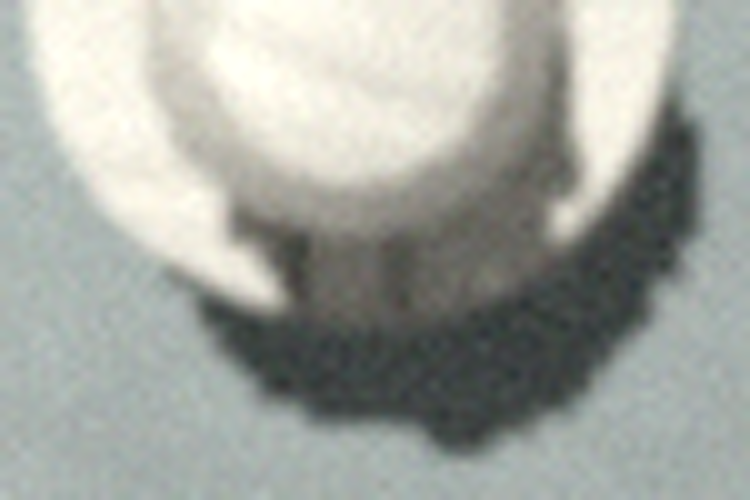

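The slot gap in the thick mass sits at zoomed x≈347 in the wrist view. That matches the -87.4° prediction, directly opposite the lower slot at about 92°.

```bash
python3 -c "
from rig import r
print(r.sense()['clock'],r.sense()['contact_force']);print(r.sign_off())"
```

```text
21.4167 [ 0.14330632 -1.1030023  -0.01236845]
the job is handed in; nothing more can be done
None
```

I put the thick mass (upper face measured at about 30 mm on its rest) on the scale and handed the job in at 21.4 s. It was slid edge-on under the knob and seated by feel. It was then lowered flat until its weight was carried, sinking the flange about 2.6 mm. Only then did I turn it about 71°, let go and back the gripper away.

**Slot direction:** In the wrist view after release, the thick mass's slot points to about -87.4°. The lower slot measured about 92.6° before the move and roughly 90–91° after it, from a single view partly in shadow. The two slots are therefore opposite to within about 3°, and I saw no sign that the lower mass had turned.

**Forces:** While sliding the mass on, I saw at most about 3 N; while turning it, under 2 N. The largest reading of the whole job was about 19 N, when I touched the table to find the fingertip height. All of these are well under the limits.

**Surroundings:** In the last picture the other items were standing where they started, and the open gripper was clear of everything.

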